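Get the brass blank from behind the jars

ROBOT

A 7-joint arm with a two-finger parallel gripper is mounted at the origin on the work surface. World frame = base frame: x ahead of the robot, y to its left, z up, the work surface at z = 0. Lengths are in mm, angles in rad, forces in N, time in s.
With the tool pointing down it reaches from about 400 to 850 mm from the base axis. Payload 10.4 kg.
Tool frame: the origin (TCP) lies on the centre line of the jaws, within the pads' length; the fingertips stand robot.tip_extent ahead of it and the grasp point (between the pads) lies 2 mm behind it (robot.tip_extent is the distance from the TCP to the fingertips, in mm); z points along the fingers, y is the line along which they close (so a half turn about z gives the same grasp; the last joint's range is limited). The gripper opens to 87 mm and grips with 3 to 60 N. Pads are 19 mm wide; open, the fingers measure 117 mm over their backs; the gripper's body (75 mm by 190 mm) begins 51 mm behind the grasp point.
Start: joints at [-1.215, 0.332, -0.065, 1.46, 0.022, 1.35, -0.088], TCP at [231.117, 580.719, 239.576] pointing down, gripper open.
Joint ranges: [-2.6, 2.6], [-0.5, 2.12], [-1.47, 1.34], [0.16, 2.42], [-1.27, 4.41], [0.06, 2.06], [-2.6, 2.6]. Speed limits (rad/s): [2.22, 2.22, 2.79, 2.79, 3.14, 3.14, 3.14].

INTERFACE

Orientations are given as a rotation vector (axis times angle).
In Python, from cell import robot gives the robot as it stands.
- The arm moves only by the tool apply_moves, never from a script. Its argument "targets" is a list of rows, each a list of 2 entries, a list of its own where there are three numbers: the shift along the tool's x, y, z in units of 25 mm (1.0 is 25 mm), then the turn about the tool's z in units of 5 degrees (1.0 is 5 degrees). A call has exactly 5 rows; each row is the pose to reach, as a shift and turn from the pose commanded when the call began, along the tool's axes at that moment; what a row does not reach only later rows make up. A row lasts 1/12 s, in which the tool goes at most 41.7 mm and 7.16 degrees, less where a joint would pass 70% of its speed; a pose out of reach is approached as far as the arm can. A call with a gripper value outside its range is refused whole. "gripper" is the finger opening in mm, from 0 to 87, set as the call begins (left out, the last holds). The fingers move at their own pace and stop on an object; the grip force is fixed at half the most. Time passes only in rows, so rows that repeat a pose let the fingers close, or fill a call up. It gives the time, the measured TCP pose, the force, the opening and the grip force at its end, in the units of the state.
- robot.state(): the state, without advancing time (a new reading comes with each control period).
- robot.get_image(name): name is "scene" or "top"; returns a dict with "color" (480x640x3 uint8, red, green, blue), "K" (3x3 intrinsics, pixels), "dist_coeffs" ([k1, k2, p1, p2, k3] as OpenCV has them; the pictures are not rectified), "eye" and "orientation" of the camera in the world. Camera axes: x right, y down, z forward; pixel columns grow to the right and rows downward; lengths in mm; the calibration is good to about 2 mm. A picture is of the moment at which its call begins. There is no depth.
- robot.job_done(): hands the job in; it is judged then, once.
The state is a dict: "t": time; "q": joint angles; "dq": joint speeds; "joint_torque": joint torques, N m; "eef_pos": TCP position; "orientation": TCP orientation; "force": force on the tool from outside, world axes, zero at the start; "torque": the same for the moment, N m; "grip_width": finger opening in mm; "grip_force": force on a finger pad.
Only numpy, scipy, OpenCV 4.12 (cv2) and the standard library are available. Lean on these libraries where they do the work, as an engineer would, in place of code of your own. Each camera call takes 0.05 s, during which the arm holds its last target. There are 200 camera calls.

TASK

The brass bar lies at the back of the wood-rimmed tray, behind the amber jar, the wooden bur block and the microscope eyepiece. Move those three to stand upright together on the cork mat, then lay the bar flat in the nest of the round engraving block, centred between its two end cheeks and along the nest, and only then put each of the three back upright on exactly the spot it came from. Never tip the three over, and leave the small aluminium tin and the steel collar in the tray where they are.

Things in the scene. Friction and masses are not known exactly. Their poses are not given: they have to be found in the camera images.
- jar: closed amber glass jar, round, 48 mm diameter up to 58 mm height, then a white screw cap 45 mm across; 80 mm tall, about 160 g. Origin: centre of its underside, z up. Stands in the front row of the tray (the side nearest the robot); which of the three front places it has varies. Grip about 60 mm above its underside, fingers closing across the row, so that they stay above the bar.
- burblock: square light-wood block 42 x 42 x 62 mm with five thin steel burs standing out of its top (overall height 82 mm), about 120 g. Origin: centre of its underside; x and y along its sides, z up. In the front row of the tray. Can be gripped on the wood, about 60 mm above its underside, across its flat sides, the burs between the fingers.
- eyepiece: spare microscope eyepiece standing on end: black barrel 48 mm diameter (49 mm at a bright band, 22 to 27 mm up) up to 34 mm height, above 38 mm a neck of 36 mm diameter up to the top at 82 mm; about 170 g. Origin: centre of its underside, z up. In the front row of the tray. Grip the neck, about 60 mm above its underside.
- bar: rectangular brass bar 110 mm long (its y), 28 mm wide (its x), 22 mm high (z), about 550 g. Origin: centre of its underside. Lies on the tray floor along the tray's y, 47 mm (centre to centre) behind the front row and only a few mm clear of the three things standing there; grip it across its 28 mm width once they are gone.
- tray: fixed wood-rimmed tray, 180 (x) by 260 mm (y) outside; rim 10 mm wide, 22 mm high; grey floor 6 mm above the bench. Origin: centre of its underside, on the bench; x points away from the robot, turned up to 12 degrees. The front row stands 35 mm to -x of the origin, 60 mm apart along y; the bar lies 12 mm to +x, with 54 mm free between it and the back rim.
- mat: fixed plain cork mat, 280 mm (x) by 140 mm (y), 4 mm thick: the side area where the three things are set aside. Origin: centre of its underside, on the bench; its top is 4 mm above. Left or right of the tray.
- nest (a point): centre of the nest's flat floor on the fixed round engraving block (dark round base of 156 mm diameter), 42 mm above the bench. The bar lies along the nest's y. The nest floor is 44 mm wide (x), 126 mm long (y) between two upright end cheeks 10 mm thick that rise 14 mm above it; no walls along its long sides. Left or right of the tray, on the other side from the mat.
- tin: small plain aluminium tin, round, 32 mm diameter, 26 mm high, standing at one end of the bar in the tray, to be left alone. Origin: centre of its underside.
- collar: small steel collar (thick ring), 32 mm outside, 18 mm hole, 18 mm high, lying flat at the other end of the bar in the tray, to be left alone. Origin: centre of its underside.
Mind the look-alikes: they are no part of the job. Several things have the shape of the jar; the one meant has the colours described above.

How it is judged:
By the outcome, as a careful person would: the job done as asked, in the order asked, and still so for the second after the job is handed in, with the robot touching nothing.
It also fails if it takes over 141 s, if anything falls off the work surface, if the arm or the gripper's body presses on something with over 40 N, if the wrist force passes 120 N, or if a joint passes its speed limit or range.

## Working session

There is one attempt and no reset: what is moved stays moved. The work goes in short steps, Python scripts to look and compute and a tool call to move; the robot and the scene stay as the last step left them, time stands still between calls to the robot, and variables do not carry over. Pictures are saved under pics/ and viewed, at most 14 in all, crops included, and the job is handed in when it is done.

Besides the shell and the picture viewer there is one more tool, called after ">>>" by a JSON object that holds its "op" and its "data". apply_moves: Moves the arm, as the interface text tells. Its arguments: {"type":"object","properties":{"targets":{"type":"array"},"gripper":{"type":"number"}},"required":["targets"]}

```bash
mkdir -p pics; ls; python3 - <<'E'
from cell import robot
import cv2
print(robot.tip_extent); print(robot.state())
for n in("scene","top"):
    r=robot.get_image(n); cv2.imwrite(f"pics/{n}0.png",r["color"][:,:,::-1]); print(n,r["K"],r["dist_coeffs"],r["eye"],r["orientation"])
E
```

```text
pics
17.0
{'t': 0.0, 'q': array([-1.21457804,  0.33285603, -0.06470283,  1.46093968,  0.02163193,
        1.34986905, -0.08848029]), 'dq': array([ 0.00213857,  0.0009623 , -0.0005416 , -0.00193023, -0.00136493,
       -0.0006661 , -0.00272676]), 'joint_torque': array([ 2.23263723e-04, -6.23274136e+01,  2.44132429e-02, -3.89899278e+01,
       -6.14714739e-02,  4.00007854e-02,  1.02102972e-04]), 'eef_pos': array([231.02084211, 580.35717422, 238.76460289]), 'orientation': array([-5.91385539e-01, -3.08525756e+00,  2.14472374e-03]), 'force': array([-0.13417122, -0.57952261, -0.32330571]), 'torque': array([ 0.0065581 ,  0.02443241, -0.02724991]), 'grip_force': 0.0, 'grip_width': 86.92053015261479}
scene [[542.2784374    0.         319.92742634]
 [  0.         542.2784374  240.66508722]
 [  0.           0.           1.        ]] [0.0507652 0.        0.        0.        0.       ] [1162.64109643  236.4537862   894.19139402] [-1.49872183 -2.29773954  0.71090774]
top [[504.36278263   0.         321.14072201]
 [  0.         504.36278263 238.54521885]
 [  0.           0.           1.        ]] [0.00809936 0.         0.         0.         0.        ] [ 505.45161733   11.1916311  1141.61573663] [-2.12768145  2.17804833 -0.12913195]
```

View pics/scene0.png

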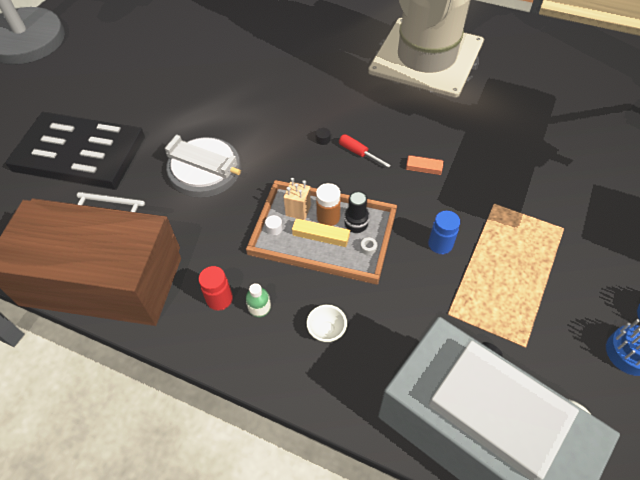

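View pics/top0.png

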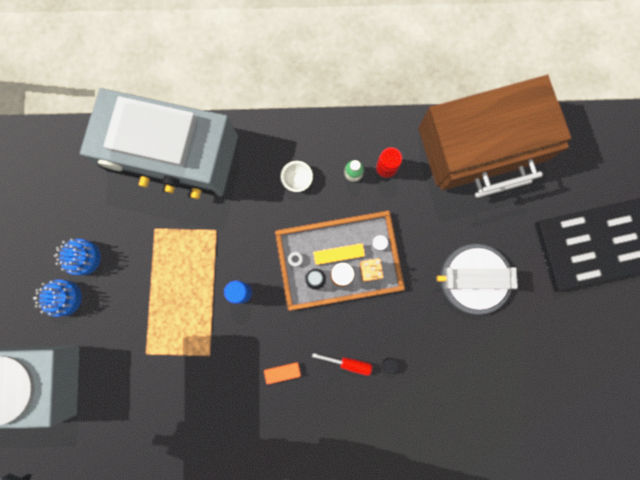

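The top view shows the tray at (340,262), with the eyepiece (316,278), jar (343,273) and bur block (372,270) in its front row, the bar at (338,254), the collar at (295,259) and the tin at (380,243). The mat is at (182,292) and the nest at (480,278).

Three things have the jar's shape: amber with a white cap (scene 328,205), blue (445,232) and red (215,288). Only the one in the tray has the amber and white colours. I'll measure next and confirm it in a crop.

```bash
cat > h.py <<'E'
import numpy as np, cv2
from scipy.spatial.transform import Rotation as R
from cell import robot
def ray(r,px):
    p=cv2.undistortPoints(np.array(px,float).reshape(-1,1,2),r["K"],np.array(r["dist_coeffs"])).reshape(-1,2)
    return np.c_[p,np.ones(len(p))]@R.from_rotvec(r["orientation"]).as_matrix().T
def onz(r,px,z):
    d=ray(r,px); e=np.array(r["eye"]); return (e+d*((z-e[2])/d[:,2:]))
def proj(r,P):
    Rm=R.from_rotvec(r["orientation"]).as_matrix()
    rv=cv2.Rodrigues(Rm.T)[0]; t=-Rm.T@np.array(r["eye"])
    return cv2.projectPoints(np.array(P,float).reshape(-1,1,3),rv,t,r["K"],np.array(r["dist_coeffs"]))[0].reshape(-1,2)
def blobs(r,lo,hi,roi,amin=20,k=0):
    x0,y0,x1,y1=roi; hsv=cv2.cvtColor(r["color"],cv2.COLOR_RGB2HSV)
    m=np.zeros(hsv.shape[:2],np.uint8); m[y0:y1,x0:x1]=cv2.inRange(hsv,lo,hi)[y0:y1,x0:x1]
    if k: m=cv2.morphologyEx(m,cv2.MORPH_CLOSE,np.ones((k,k),np.uint8))
    c=[c for c in cv2.findContours(m,cv2.RETR_EXTERNAL,cv2.CHAIN_APPROX_NONE)[0] if cv2.contourArea(c)>amin]
    return sorted(c,key=cv2.contourArea,reverse=True)
def rect(r,c,z):
    P=onz(r,c.reshape(-1,2),z)[:,:2]; (cx,cy),(w,h),a=cv2.minAreaRect(P.astype(np.float32)); return np.round([cx,cy,w,h,a],1)
E
cat > m.py <<'E'
from h import *
T=robot.get_image("top"); S=robot.get_image("scene")
W=((3,110,60),(14,255,230))
for n,r,roi,rm in(("top",T,(265,200,415,320),(140,220,222,362)),("scene",S,(240,175,405,285),(445,200,570,345))):
    c=blobs(r,*W,roi,50,5); print(n,"tray",[(rect(r,x,22)) for x in c[:1]])
    c=blobs(r,(8,60,80),(30,255,255),rm,500,5); print(n,"mat",rect(r,c[0],4))
t=T["color"][200:320,265:525]; s=S["color"][110:290,150:410]
cv2.imwrite("pics/tc.png",cv2.resize(t,None,fx=3,fy=3,interpolation=2)[:,:,::-1])
cv2.imwrite("pics/sc.png",cv2.resize(s,None,fx=3,fy=3,interpolation=2)[:,:,::-1])
E
python3 m.py
```

```text
top tray [array([599.3, -21.3, 183.8, 264.7,   8.7])]
top mat [539.1 334.  146.8 285.5  87.2]
scene tray [array([603.6, -20. , 190.3, 261.7,   8.7])]
scene mat [538.3 334.3 142.8 284.5  87.1]
```

View pics/tc.png

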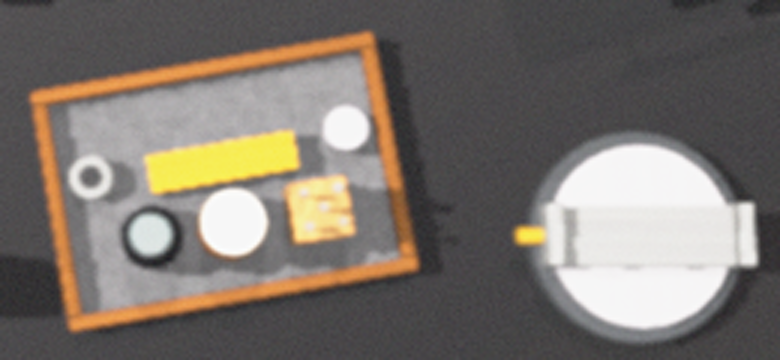

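View pics/sc.png

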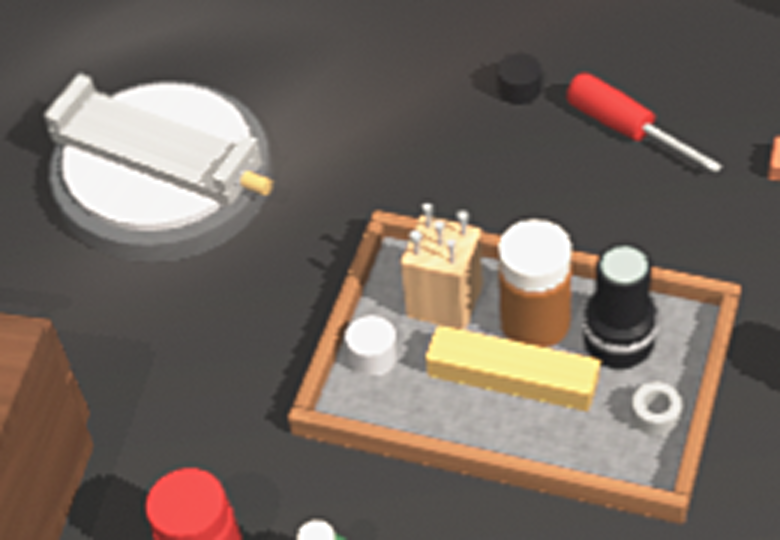

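The crops confirm the jar: it's the amber one with a white cap in the middle of the row (scene crop 535,280), with the bur block to its right in world y and the eyepiece to its left. The nest is a light channel on a white disc. Its brass stub at the +y end (top crop 528,236) is outside the cheek.

```bash
cat > m2.py <<'E'
from h import *
T=robot.get_image("top"); S=robot.get_image("scene")
a=np.radians(8.7); Rm=np.array([[np.cos(a),-np.sin(a)],[np.sin(a),np.cos(a)]]); o=np.array([599.5,-20.7])
loc=lambda p:np.round((np.array(p[:2])-o)@Rm,1)
def show(n,r,c,z):
    e=rect(r,c,z); print(n,e,"local",loc(e))
def white(r,roi,n,z,lo=(0,0,190),hi=(180,60,255)):
    for c in blobs(r,lo,hi,roi,20)[:1]: show(n,r,c,z)
white(T,(328,258,358,290),"T jar",86); white(S,(312,180,344,202),"S jarcap side+top",86)
for c in blobs(T,(60,10,90),(110,120,255),(303,264,330,292),20)[:1]: show("T eyep",T,c,88)
for c in blobs(S,(50,5,90),(110,120,255),(345,188,370,212),20)[:1]: show("S eyep",S,c,88)
for c in blobs(T,(8,70,120),(28,255,255),(358,255,386,284),60,3)[:1]: show("T bur",T,c,68)
for c in blobs(T,(20,120,120),(35,255,255),(305,235,372,268),60)[:1]: show("T bar",T,c,28)
for c in blobs(S,(20,90,190),(35,255,255),(285,210,355,250),60)[:1]: show("S bar top+side",S,c,28)
for k,(roi) in {"tin":(370,230,392,252),"collar":(285,248,305,270)}.items():
    white(T,roi,"T "+k,32 if k=="tin" else 24,(0,0,150))
# nest
g=cv2.cvtColor(T["color"],cv2.COLOR_RGB2GRAY)
s=T["color"][225:335,430:530]; cv2.imwrite("pics/nest.png",cv2.convertScaleAbs(cv2.resize(s,None,fx=5,fy=5,interpolation=2)[:,:,::-1],alpha=2.2,beta=-300))
s=S["color"][125:200,150:255]; cv2.imwrite("pics/nests.png",cv2.convertScaleAbs(cv2.resize(s,None,fx=6,fy=6,interpolation=2)[:,:,::-1],alpha=1.7,beta=-180))
E
python3 m2.py
```

```text
T jar [564.  -25.3  46.   45.9  88.7] local [-35.8   0.8]
S jarcap side+top [563.1 -26.7  44.   44.   23.4] local [-36.9  -0.4]
T eyep [557.9  32.4  31.3  31.2  88.7] local [-33.1  58.8]
S eyep [555.5  31.8  28.9  28.4  22.3] local [-35.6  58.6]
T bur [572.8 -88.1  45.4  47.5   8.1] local [-36.6 -62.6]
T bar [611.9 -21.5  28.9 110.1   8.9] local [12.1 -2.7]
S bar top+side [611.3 -20.3  28.3 111.3   8.7] local [11.7 -1.4]
T tin [ 639.2 -111.1   40.    46.9   88.6] local [ 25.6 -95.4]
T collar [604.2  73.9  35.6  47.   88.9] local [19.  92.8]
```

View pics/nest.png

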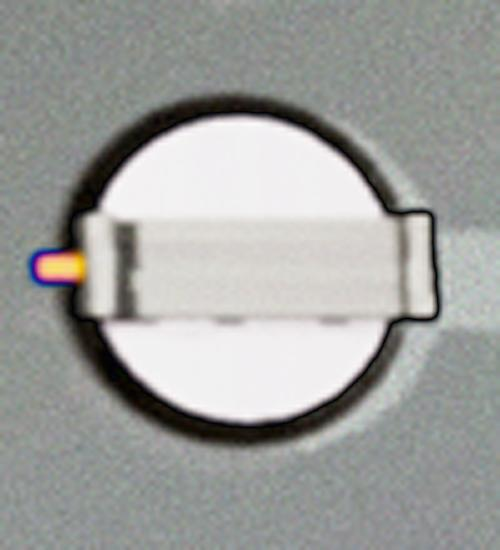

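View pics/nests.png

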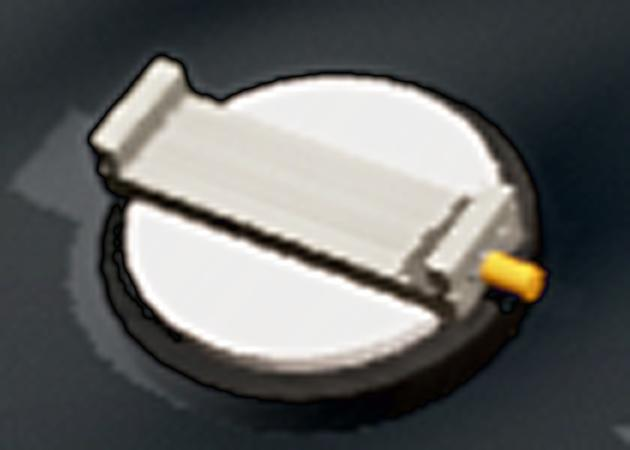

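The enlarged nest shows the cheek tops at about top-crop x 83–113 (+y end) and 408–436 (−y end), with the channel edges at y 213 and 318. I'll cast those corners and check them against the known sizes.

```bash
cat > m3.py <<'E'
from h import *
T=robot.get_image("top"); S=robot.get_image("scene")
t=lambda p,z:np.round(onz(T,(np.array(p,float)+.5)/5-.5+[430,225],z)[:,:2],1).tolist()
s=lambda p,z:np.round(onz(S,(np.array(p,float)+.5)/6-.5+[150,125],z)[:,:2],1).tolist()
print("T -y cheek top of,on,if,in",t([(434,212),(436,318),(408,212),(408,318)],56))
print("T +y inner top",t([(113,213),(111,318)],56))
print("T long edge far",t([(140,213),(385,213)],42))
for z in(20,28,36): print("T disc c",z,t([(243,268)],z))
print("S -y cheek of,if,in,on",s([(163,58),(187,75),(116,150),(93,135)],56))
print("S +y cheek of, in",s([(512,187),(488,187),(425,262),(450,275)],56))
print("S near edge",s([(118,178),(405,278)],42))
# disc by white mask
for n,r,roi in(("T",T,(430,225,530,335)),("S",S,(150,125,255,200))):
    g=cv2.cvtColor(r["color"],cv2.COLOR_RGB2GRAY); x0,y0,x1,y1=roi
    m=np.zeros_like(g); m[y0:y1,x0:x1]=(g[y0:y1,x0:x1]>235)*255
    cs=[c for c in cv2.findContours(m,0,1)[0] if cv2.contourArea(c)>60]
    P=np.vstack(cs).reshape(-1,2)
    for z in(20,28,34):
        Q=onz(r,P,z)[:,:2]; h=cv2.minEnclosingCircle(Q.astype(np.float32)); print(n,len(cs),z,np.round(h[0],1),round(h[1],1))
E
python3 m3.py
```

```text
T -y cheek top of,on,if,in [[572.0, -400.5], [526.7, -398.1], [572.2, -389.4], [527.0, -386.2]]
T +y inner top [[574.7, -263.3], [529.9, -259.9]]
T long edge far [[575.3, -278.5], [572.9, -384.6]]
T disc c 20 [[551.4, -328.4]]
T disc c 28 [[551.0, -325.9]]
T disc c 36 [[550.7, -323.5]]
S -y cheek of,if,in,on [[524.6, -395.9], [528.3, -383.6], [569.2, -387.0], [566.3, -398.2]]
S +y cheek of, in [[529.2, -251.8], [532.5, -259.4], [571.2, -262.3], [572.9, -251.6]]
S near edge [[570.4, -389.4], [570.5, -273.3]]
T 2 20 [ 551.4 -328. ] 66.1
T 2 28 [ 551.1 -325.6] 65.6
T 2 34 [ 550.9 -323.8] 65.2
S 3 20 [ 539.7 -335.5] 71.2
S 3 28 [ 545.4 -330.2] 70.5
S 3 34 [ 549.7 -326.3] 70.0
```

The corner checks fit: the inner cheek gap measures 126.2 mm (top) and 124.4 mm (scene) against 126. That puts the nest at about (550,−324) and the mat at (538.7,334), and the jar, eyepiece and bar agree with the tray frame at (599.5,−20.7) turned 8.7°. I'll plan the first moves with a small converter.

```bash
cat > plan.py <<'E'
# plan.py: from commanded pose (json) to world targets -> rows in tool axes/units; prints, stores end pose
import json,sys,numpy as np
O=np.array([599.5,-20.7]); A=np.radians(8.7)
def tray(lx,ly): return O+np.array([np.cos(A)*lx-np.sin(A)*ly,np.sin(A)*lx+np.cos(A)*ly])
def cmd(): return np.array(json.load(open("cmd.json")))
def plan(segs,start=None):
    """segs: (x,y,z,yaw_deg,ncalls); yaw = world angle of tool y"""
    c=cmd() if start is None else np.array(start,float)
    for x,y,z,w,n in segs:
        s0=c.copy(); g=np.array([x,y,z,w],float); N=5*n
        u=np.arange(1,N+1)/N; u=u*u*(3-2*u)
        for k in range(n):
            a=np.radians(c[3]); ty=np.array([np.cos(a),np.sin(a),0]); tx=np.array([-np.sin(a),np.cos(a),0]); M=np.array([tx,ty,[0,0,-1]])
            rows=[]
            for v in u[5*k:5*k+5]:
                p=s0+(g-s0)*v; d=np.round(M@(p[:3]-c[:3])/25,2); t=round((c[3]-p[3])/5,2)
                rows.append([[*(float(q)+0. for q in d)],float(t)])
            e=np.array(rows[-1][0])*25; step=max(np.linalg.norm(np.diff(np.array([[0,0,0]]+[r[0] for r in rows]),axis=0),axis=1))*25
            c=np.r_[c[:3]+M.T@e,c[3]-5*rows[-1][1]]
            print(json.dumps(rows).replace(" ",""), "step%.0f"%step)
    json.dump(list(c),open("cmd.json","w")); print("end",np.round(c,2))
E
python3 - <<'E'
from plan import *
st=[231.117,580.719,239.576,np.degrees(np.arctan2(.929,.3697))]
from scipy.spatial.transform import Rotation as R
M=R.from_rotvec([-5.91385539e-01,-3.08525756,2.14e-3]).as_matrix(); print(M[:,1]); st[3]=np.degrees(np.arctan2(M[1,1],M[0,1]))
j=tray(-35.4,0); print(j,st)
plan([(*j,150,8.7,6),(*j,90,8.7,1)],st)
E
```

```text
[ 0.36977572  0.92912004 -0.0013695 ]
[564.50731641 -26.05463304] [231.117, 580.719, 239.576, np.float64(68.29819263739084)]
[[[-0.07,-0.06,0.01],0.04],[[-0.27,-0.22,0.05],0.15],[[-0.6,-0.49,0.1],0.33],[[-1.04,-0.86,0.17],0.58],[[-1.58,-1.31,0.27],0.88]] step18
[[[-0.68,-0.47,0.1],0.36],[[-1.45,-1.01,0.22],0.76],[[-2.3,-1.61,0.36],1.21],[[-3.22,-2.26,0.5],1.69],[[-4.2,-2.94,0.66],2.21]] step30
[[[-1.15,-0.52,0.16],0.54],[[-2.34,-1.05,0.33],1.11],[[-3.57,-1.6,0.51],1.68],[[-4.82,-2.16,0.68],2.27],[[-6.09,-2.72,0.86],2.87]] step35
[[[-1.36,-0.24,0.18],0.59],[[-2.71,-0.47,0.36],1.18],[[-4.04,-0.7,0.53],1.76],[[-5.33,-0.92,0.7],2.33],[[-6.57,-1.13,0.86],2.87]] step35
[[[-1.19,0.1,0.16],0.51],[[-2.31,0.19,0.3],1.0],[[-3.35,0.27,0.44],1.45],[[-4.28,0.35,0.56],1.85],[[-5.11,0.42,0.67],2.21]] step30
[[[-0.68,0.19,0.09],0.3],[[-1.23,0.34,0.16],0.55],[[-1.64,0.45,0.22],0.73],[[-1.89,0.53,0.25],0.84],[[-1.98,0.55,0.26],0.88]] step18
[[[0.0,0.0,0.25],-0.0],[[0.0,0.0,0.85],-0.0],[[0.0,0.0,1.56],-0.0],[[0.0,0.0,2.15],-0.0],[[0.0,0.0,2.4],-0.0]] step18
end [564.53 -26.17  90.08   8.7 ]
```

>>> {"op": "apply_moves", "data": {"targets": [[[-0.07,-0.06,0.01],0.04],[[-0.27,-0.22,0.05],0.15],[[-0.6,-0.49,0.1],0.33],[[-1.04,-0.86,0.17],0.58],[[-1.58,-1.31,0.27],0.88]]}}

```text
t: 0.82
eef_pos: [256.0, 534.8, 232.7]
orientation: [-0.712, -3.06, -0.0]
force: [1.4, 0.9, 0.4]
grip_width: 87.1
grip_force: 0.0
```

>>> {"op": "apply_moves", "data": {"targets": [[[-0.68,-0.47,0.1],0.36],[[-1.45,-1.01,0.22],0.76],[[-2.3,-1.61,0.36],1.21],[[-3.22,-2.26,0.5],1.69],[[-4.2,-2.94,0.66],2.21]]}}

```text
t: 1.23
eef_pos: [318.3, 421.5, 216.2]
orientation: [-1.006, -2.976, -0.001]
force: [0.9, 0.1, -0.2]
grip_width: 87.4
grip_force: 0.0
```

>>> {"op": "apply_moves", "data": {"targets": [[[-1.15,-0.52,0.16],0.54],[[-2.34,-1.05,0.33],1.11],[[-3.57,-1.6,0.51],1.68],[[-4.82,-2.16,0.68],2.27],[[-6.09,-2.72,0.86],2.87]]}}

```text
t: 1.65
eef_pos: [398.5, 274.8, 194.7]
orientation: [-1.371, -2.827, -0.001]
force: [1.0, 1.2, 0.6]
grip_width: 87.0
grip_force: 0.0
```

>>> {"op": "apply_moves", "data": {"targets": [[[-1.36,-0.24,0.18],0.59],[[-2.71,-0.47,0.36],1.18],[[-4.04,-0.7,0.53],1.76],[[-5.33,-0.92,0.7],2.33],[[-6.57,-1.13,0.86],2.87]]}}

```text
t: 2.07
eef_pos: [478.4, 128.3, 173.2]
orientation: [-1.714, -2.633, -0.001]
force: [1.1, 0.0, 1.4]
grip_width: 86.7
grip_force: 0.0
```

>>> {"op": "apply_moves", "data": {"targets": [[[-1.19,0.1,0.16],0.51],[[-2.31,0.19,0.3],1.0],[[-3.35,0.27,0.44],1.45],[[-4.28,0.35,0.56],1.85],[[-5.11,0.42,0.67],2.21]]}}

```text
t: 2.48
eef_pos: [539.9, 16.1, 156.5]
orientation: [1.959, 2.456, 0.001]
force: [0.5, 1.0, 0.1]
grip_width: 86.8
grip_force: 0.0
```

>>> {"op": "apply_moves", "data": {"targets": [[[-0.68,0.19,0.09],0.3],[[-1.23,0.34,0.16],0.55],[[-1.64,0.45,0.22],0.73],[[-1.89,0.53,0.25],0.84],[[-1.98,0.55,0.26],0.88]]}}

```text
t: 2.9
eef_pos: [564.7, -26.8, 149.9]
orientation: [-2.048, -2.382, 0.0]
force: [-1.1, 0.4, 0.7]
grip_width: 87.1
grip_force: 0.0
```

>>> {"op": "apply_moves", "data": {"targets": [[[0,0,0.3],0],[[0,0,0.9],0],[[0,0,1.5],0],[[0,0,2.0],0],[[0,0,2.2],0]], "gripper": 76}}

```text
t: 3.32
eef_pos: [563.3, -25.1, 92.9]
orientation: [-2.043, -2.383, 0.003]
force: [-0.3, 0.0, -0.3]
grip_width: 76.4
grip_force: 0.0
```

```bash
python3 - <<'E'
from h import *
print(robot.state()["eef_pos"],robot.state()["force"])
S=robot.get_image("scene"); T=robot.get_image("top")
a=cv2.resize(S["color"][130:280,240:410],(680,600),interpolation=2)
cv2.imwrite("pics/g1.png",a[:,:,::-1])
E
```

```text
[563.2751253  -25.13713343  92.85038959] [-0.29667751  0.01088838 -0.30959573]
```

View pics/g1.png

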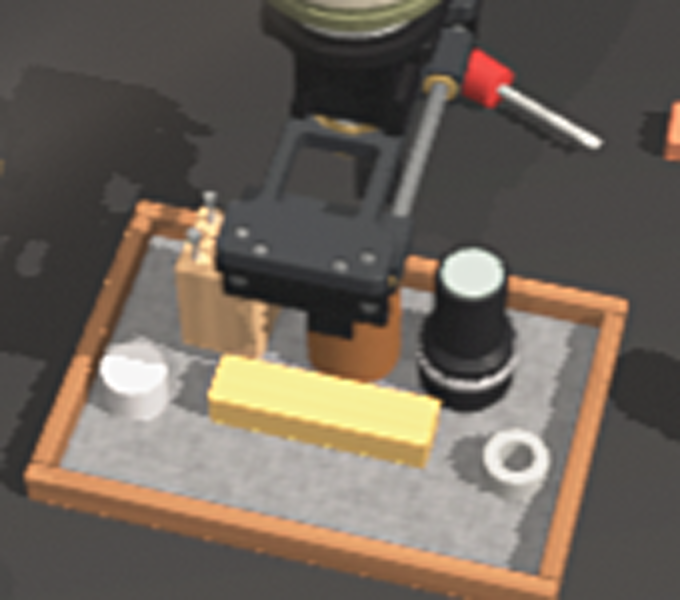

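The gripper is straddling the jar, with the fingers in front of and behind it and the bar clear below. Next I'll descend to about 60 mm grip height and close in stages, watching the force.

>>> {"op": "apply_moves", "data": {"targets": [[[0,0,0.2],0],[[0,0,0.5],0],[[0,0,0.9],0],[[0,0,1.15],0],[[0,0,1.2],0]], "gripper": 60}}

```text
t: 3.83
eef_pos: [563.6, -26.2, 63.4]
orientation: [-2.046, -2.382, 0.002]
force: [-1.0, 1.5, -0.2]
grip_width: 60.8
grip_force: 0.0
```

>>> {"op": "apply_moves", "data": {"targets": [[[0,0,0],0],[[0,0,0],0],[[0,0,0],0],[[0,0,0],0],[[0,0,0],0]], "gripper": 52}}

```text
t: 4.25
eef_pos: [564.7, -26.1, 65.3]
orientation: [2.046, 2.383, 0.001]
force: [-0.0, -0.5, 0.3]
grip_width: 52.7
grip_force: 0.0
```

>>> {"op": "apply_moves", "data": {"targets": [[[0,0,0],0],[[0,0,0],0],[[0,0,0],0],[[0,0,0],0],[[0,0,0],0]], "gripper": 50}}

```text
t: 4.67
eef_pos: [564.5, -26.2, 65.0]
orientation: [-2.047, -2.383, -0.0]
force: [0.3, 0.2, -0.2]
grip_width: 49.6
grip_force: 0.0
```

```bash
python3 - <<'E'
from cell import robot
s=robot.state(); print(s)
E
```

```text
{'t': 4.6667, 'q': array([-0.43695141,  0.3920433 ,  0.48261348,  1.83164213, -0.21678372,
        0.96998736,  0.28958988]), 'dq': array([ 0.00061655,  0.00234264, -0.00171501,  0.00020789, -0.0007698 ,
        0.00045241, -0.00025405]), 'joint_torque': array([-4.34545609e-04, -5.37194252e+01,  7.75113434e+00, -3.21931279e+01,
       -3.79493251e-02,  5.91808674e-02, -1.18894227e-04]), 'eef_pos': array([564.51298737, -26.16926449,  65.03520364]), 'orientation': array([-2.04660980e+00, -2.38339478e+00, -1.24786428e-04]), 'force': array([ 0.30311435,  0.23109408, -0.18607431]), 'torque': array([-0.0147628 ,  0.05492492, -0.01772661]), 'grip_force': 0.0, 'grip_width': 49.62246957722276}
```

At a 50 mm opening neither pad touches, so the jar is centred to within 1 mm. I'll close, lift and carry it.

```bash
python3 - <<'E'
from plan import *
s=[564.53,-26.17,65.08,8.7]
plan([(564.53,-26.17,190,8.7,2),(610,331,190,8.7,3),(610,331,63.8,8.7,3)],s)
E
```

```text
[[[0.0,0.0,-0.14],0.0],[[0.0,0.0,-0.52],0.0],[[0.0,0.0,-1.08],0.0],[[0.0,0.0,-1.76],0.0],[[0.0,0.0,-2.5],0.0]] step18
[[[0.0,0.0,-0.74],0.0],[[0.0,0.0,-1.42],0.0],[[0.0,0.0,-1.98],0.0],[[0.0,0.0,-2.36],0.0],[[0.0,0.0,-2.5],0.0]] step18
[[[0.18,0.05,0.0],0.0],[[0.67,0.19,0.0],0.0],[[1.44,0.41,0.0],0.0],[[2.43,0.69,0.0],0.0],[[3.59,1.03,0.0],0.0]] step30
[[[1.28,0.36,0.0],0.0],[[2.64,0.75,0.0],0.0],[[4.02,1.15,0.0],0.0],[[5.38,1.54,0.0],0.0],[[6.67,1.9,0.0],0.0]] step36
[[[1.16,0.33,0.0],0.0],[[2.15,0.62,0.0],0.0],[[2.91,0.84,0.0],0.0],[[3.41,0.98,0.0],0.0],[[3.59,1.03,0.0],0.0]] step30
[[[0.0,0.0,0.06],0.0],[[0.0,0.0,0.25],0.0],[[0.0,0.0,0.53],0.0],[[0.0,0.0,0.89],0.0],[[0.0,0.0,1.31],0.0]] step11
[[[0.0,0.0,0.47],0.0],[[0.0,0.0,0.96],0.0],[[0.0,0.0,1.47],0.0],[[0.0,0.0,1.96],0.0],[[0.0,0.0,2.43],0.0]] step13
[[[0.0,0.0,0.43],0.0],[[0.0,0.0,0.79],0.0],[[0.0,0.0,1.07],0.0],[[0.0,0.0,1.25],0.0],[[0.0,0.0,1.31],0.0]] step11
end [610.02 331.07  63.83   8.7 ]
```

>>> {"op": "apply_moves", "data": {"targets": [[[0,0,0],0],[[0,0,0],0],[[0,0,0],0],[[0,0,0],0],[[0,0,0],0]], "gripper": 40}}

```text
t: 5.08
eef_pos: [564.3, -26.2, 65.0]
orientation: [-2.047, -2.383, 0.0]
force: [-2.9, -0.1, 2.9]
grip_width: 46.9
grip_force: 30.0
```

>>> {"op": "apply_moves", "data": {"targets": [[[0,0,-0.02],0],[[0,0,-0.06],0],[[0,0,-0.12],0],[[0,0,-0.2],0],[[0,0,-0.2],0]]}}

```text
t: 5.5
eef_pos: [564.8, -26.1, 70.5]
orientation: [2.046, 2.383, 0.001]
force: [0.2, -0.4, -0.7]
grip_width: 47.3
grip_force: 30.0
```

>>> {"op": "apply_moves", "data": {"targets": [[[0,0,-0.14],0],[[0,0,-0.52],0],[[0,0,-1.08],0],[[0,0,-1.76],0],[[0,0,-2.5],0]]}}

```text
t: 5.92
eef_pos: [564.3, -26.3, 133.6]
orientation: [-2.047, -2.383, 0.001]
force: [0.9, 0.2, -1.3]
grip_width: 47.1
grip_force: 30.0
```

>>> {"op": "apply_moves", "data": {"targets": [[[0,0,-0.74],0],[[0,0,-1.42],0],[[0,0,-1.9],0],[[0,0,-2.2],0],[[0,0,-2.3],0]]}}

```text
t: 6.33
eef_pos: [565.0, -26.2, 191.4]
orientation: [2.046, 2.383, 0.002]
force: [0.0, -0.6, -1.7]
grip_width: 47.2
grip_force: 30.0
```

>>> {"op": "apply_moves", "data": {"targets": [[[0.18,0.05,0],0],[[0.67,0.19,0],0],[[1.44,0.41,0],0],[[2.43,0.69,0],0],[[3.59,1.03,0],0]]}}

```text
t: 6.75
eef_pos: [575.9, 67.4, 189.0]
orientation: [-2.048, -2.381, 0.002]
force: [0.4, 0.2, -1.5]
grip_width: 47.3
grip_force: 30.0
```

>>> {"op": "apply_moves", "data": {"targets": [[[1.28,0.36,0],0],[[2.64,0.75,0],0],[[4.02,1.15,0],0],[[5.38,1.54,0],0],[[6.67,1.9,0],0]]}}

```text
t: 7.17
eef_pos: [597.0, 242.1, 188.5]
orientation: [-2.044, -2.384, 0.002]
force: [0.6, 1.8, -1.4]
grip_width: 46.9
grip_force: 30.0
```

>>> {"op": "apply_moves", "data": {"targets": [[[1.16,0.33,0],0],[[2.15,0.62,0],0],[[2.91,0.84,0],0],[[3.41,0.98,0],0],[[3.59,1.03,0],0]]}}

```text
t: 7.58
eef_pos: [608.6, 334.5, 188.3]
orientation: [-2.041, -2.386, 0.002]
force: [0.6, 1.0, -2.5]
grip_width: 47.1
grip_force: 30.0
```

>>> {"op": "apply_moves", "data": {"targets": [[[0,0,0.06],0],[[0,0,0.25],0],[[0,0,0.53],0],[[0,0,0.89],0],[[0,0,1.31],0]]}}

```text
t: 8.0
eef_pos: [610.3, 329.9, 156.6]
orientation: [2.048, 2.382, 0.0]
force: [-0.0, -0.5, -1.8]
grip_width: 47.1
grip_force: 30.0
```

>>> {"op": "apply_moves", "data": {"targets": [[[0,0,0.47],0],[[0,0,0.96],0],[[0,0,1.47],0],[[0,0,1.96],0],[[0,0,2.43],0]]}}

```text
t: 8.42
eef_pos: [609.8, 330.9, 94.8]
orientation: [-2.046, -2.383, 0.001]
force: [0.4, -0.9, -2.0]
grip_width: 47.1
grip_force: 30.0
```

>>> {"op": "apply_moves", "data": {"targets": [[[0,0,0.43],0],[[0,0,0.79],0],[[0,0,1.0],0],[[0,0,1.1],0],[[0,0,1.1],0]]}}

```text
t: 8.83
eef_pos: [609.9, 331.0, 68.6]
orientation: [-2.046, -2.383, 0.001]
force: [-0.8, -0.0, -0.9]
grip_width: 47.2
grip_force: 30.0
```

>>> {"op": "apply_moves", "data": {"targets": [[[0,0,0.06],0],[[0,0,0.12],0],[[0,0,0.18],0],[[0,0,0.21],0],[[0,0,0.21],0]]}}

```text
t: 9.25
eef_pos: [610.0, 331.1, 63.8]
orientation: [-2.047, -2.383, -0.0]
force: [-0.2, -0.7, -2.7]
grip_width: 47.0
grip_force: 30.0
```

>>> {"op": "apply_moves", "data": {"targets": [[[0,0,0],0],[[0,0,0],0],[[0,0,0],0],[[0,0,0],0],[[0,0,0],0]], "gripper": 62}}

```text
t: 9.67
eef_pos: [610.2, 331.2, 64.0]
orientation: [2.047, 2.383, 0.001]
force: [-0.0, -0.1, 0.2]
grip_width: 61.3
grip_force: 0.0
```

```bash
python3 - <<'E'
from plan import *
s=[610.02,331.07,63.83,8.7]; e=tray(-35.2,59.5)
print("eye",e); plan([(610,331,190,8.7,2),(*e,190,8.7,3),(*e,100,8.7,1),(*e,65,8.7,1)],s)
E
```

```text
eye [555.70499638  32.79100539]
[[[0.0,0.0,-0.14],0.0],[[0.0,0.0,-0.52],0.0],[[0.0,0.0,-1.09],0.0],[[0.0,0.0,-1.78],0.0],[[0.0,0.0,-2.52],0.0]] step18
[[[0.0,0.0,-0.75],0.0],[[0.0,0.0,-1.44],0.0],[[0.0,0.0,-2.0],0.0],[[0.0,0.0,-2.39],0.0],[[0.0,0.0,-2.53],0.0]] step19
[[[-0.15,-0.05,0.0],0.0],[[-0.56,-0.19,0.0],0.0],[[-1.19,-0.41,0.0],0.0],[[-2.01,-0.69,0.0],0.0],[[-2.97,-1.02,0.0],0.0]] step25
[[[-1.07,-0.37,0.0],0.0],[[-2.19,-0.76,0.0],0.0],[[-3.34,-1.15,0.0],0.0],[[-4.46,-1.54,0.0],0.0],[[-5.52,-1.91,0.0],0.0]] step30
[[[-0.96,-0.33,0.0],0.0],[[-1.78,-0.61,0.0],0.0],[[-2.42,-0.83,0.0],0.0],[[-2.83,-0.97,0.0],0.0],[[-2.98,-1.02,0.0],0.0]] step25
[[[0.0,0.0,0.37],0.0],[[0.0,0.0,1.27],0.0],[[0.0,0.0,2.33],0.0],[[0.0,0.0,3.23],0.0],[[0.0,0.0,3.6],0.0]] step26
[[[0.0,0.0,0.15],0.0],[[0.0,0.0,0.49],0.0],[[0.0,0.0,0.91],0.0],[[0.0,0.0,1.26],0.0],[[0.0,0.0,1.4],0.0]] step11
end [555.78  32.68  65.08   8.7 ]
```

>>> {"op": "apply_moves", "data": {"targets": [[[0,0,-0.14],0],[[0,0,-0.52],0],[[0,0,-1.09],0],[[0,0,-1.78],0],[[0,0,-2.52],0]]}}

```text
t: 10.08
eef_pos: [610.2, 331.0, 128.8]
orientation: [2.047, 2.383, 0.001]
force: [0.9, -0.4, 0.2]
grip_width: 62.2
grip_force: 0.0
```

>>> {"op": "apply_moves", "data": {"targets": [[[0,0,-0.75],0],[[0,0,-1.44],0],[[0,0,-2.0],0],[[0,0,-2.39],0],[[0,0,-2.53],0]]}}

```text
t: 10.5
eef_pos: [610.9, 331.4, 193.2]
orientation: [2.046, 2.383, 0.006]
force: [-0.1, 0.7, -0.2]
grip_width: 61.9
grip_force: 0.0
```

>>> {"op": "apply_moves", "data": {"targets": [[[-0.15,-0.05,0],0],[[-0.56,-0.19,0],0],[[-1.19,-0.41,0],0],[[-2.01,-0.69,0],0],[[-2.97,-1.02,0],0]]}}

```text
t: 10.92
eef_pos: [595.0, 252.7, 188.6]
orientation: [-2.045, -2.384, 0.003]
force: [0.2, -0.7, -0.4]
grip_width: 61.9
grip_force: 0.0
```

>>> {"op": "apply_moves", "data": {"targets": [[[-1.07,-0.37,0],0],[[-2.19,-0.76,0],0],[[-3.34,-1.15,0],0],[[-4.46,-1.54,0],0],[[-5.52,-1.91,0],0]]}}

```text
t: 11.33
eef_pos: [568.3, 107.3, 188.9]
orientation: [-2.047, -2.382, 0.003]
force: [-0.5, 0.8, 0.4]
grip_width: 62.1
grip_force: 0.0
```

>>> {"op": "apply_moves", "data": {"targets": [[[-0.96,-0.33,0],0],[[-1.78,-0.61,0],0],[[-2.42,-0.83,0],0],[[-2.83,-0.97,0],0],[[-2.98,-1.02,0],0]]}}

```text
t: 11.75
eef_pos: [554.8, 30.1, 189.4]
orientation: [-2.05, -2.38, 0.002]
force: [0.8, -0.8, -0.3]
grip_width: 62.0
grip_force: 0.0
```

>>> {"op": "apply_moves", "data": {"targets": [[[0,0,0.1],0],[[0,0,0.4],0],[[0,0,0.8],0],[[0,0,1.1],0],[[0,0,1.2],0]]}}

```text
t: 12.17
eef_pos: [554.9, 33.5, 157.8]
orientation: [-2.044, -2.384, 0.003]
force: [0.1, 0.3, 0.4]
grip_width: 61.7
grip_force: 0.0
```

>>> {"op": "apply_moves", "data": {"targets": [[[0,0,0.3],0],[[0,0,1.0],0],[[0,0,1.7],0],[[0,0,2.2],0],[[0,0,2.4],0]]}}

```text
t: 12.58
eef_pos: [554.7, 32.7, 97.9]
orientation: [-2.045, -2.383, 0.004]
force: [0.3, 0.8, -0.6]
grip_width: 61.8
grip_force: 0.0
```

>>> {"op": "apply_moves", "data": {"targets": [[[0,0,0.15],0],[[0,0,0.49],0],[[0,0,0.91],0],[[0,0,1.26],0],[[0,0,1.4],0]], "gripper": 48}}

```text
t: 13.0
eef_pos: [555.1, 32.7, 63.5]
orientation: [-2.046, -2.383, 0.002]
force: [0.4, 0.3, 0.5]
grip_width: 48.8
grip_force: 0.0
```

>>> {"op": "apply_moves", "data": {"targets": [[[0,0,0],0],[[0,0,0],0],[[0,0,0],0],[[0,0,0],0],[[0,0,0],0]], "gripper": 40}}

```text
t: 13.42
eef_pos: [556.0, 32.7, 65.4]
orientation: [2.046, 2.383, 0.001]
force: [1.0, -0.6, 0.7]
grip_width: 40.3
grip_force: 0.0
```

>>> {"op": "apply_moves", "data": {"targets": [[[0,0,0],0],[[0,0,0],0],[[0,0,0],0],[[0,0,0],0],[[0,0,0],0]], "gripper": 38.5}}

```text
t: 13.83
eef_pos: [555.8, 32.7, 65.0]
orientation: [-2.047, -2.383, -0.0]
force: [0.2, -0.1, 0.3]
grip_width: 38.8
grip_force: 0.0
```

```bash
python3 - <<'E'
from cell import robot
s=robot.state(); print({k:s[k] for k in("eef_pos","force","torque","grip_width","grip_force")})
E
```

```text
{'eef_pos': array([555.77764803,  32.69171263,  65.03744058]), 'force': array([ 0.19568031, -0.10243808,  0.31946938]), 'torque': array([-0.04555142,  0.02455383,  0.03077016]), 'grip_width': 38.77838560419414, 'grip_force': 0.0}
```

>>> {"op": "apply_moves", "data": {"targets": [[[0,0,0],0],[[0,0,0],0],[[0,0,0],0],[[0,0,0],0],[[0,0,0],0]], "gripper": 37}}

```text
t: 14.25
eef_pos: [555.8, 32.7, 65.0]
orientation: [2.047, 2.383, 0.0]
force: [0.6, -0.2, -0.7]
grip_width: 37.2
grip_force: 0.2
```

```bash
python3 - <<'E'
from cell import robot
s=robot.state(); print({k:s[k] for k in("eef_pos","force","torque","grip_width","grip_force")})
from plan import *
plan([(555.78,32.68,70.08,8.7,1),(555.78,32.68,190,8.7,2),(526,334.5,190,8.7,3),(526,334.5,69,8.7,3),(526,334.5,63.6,8.7,1)])
E
```

```text
{'eef_pos': array([555.80628032,  32.70225209,  65.03077259]), 'force': array([ 0.57578938, -0.18339754, -0.65133296]), 'torque': array([-0.11194524, -0.04808369,  0.04533013]), 'grip_width': 37.183904924931674, 'grip_force': 0.16713203543559985}
[[[0.0,0.0,-0.02],0.0],[[0.0,0.0,-0.07],0.0],[[0.0,0.0,-0.13],0.0],[[0.0,0.0,-0.18],0.0],[[0.0,0.0,-0.2],0.0]] step2
[[[0.0,0.0,-0.13],0.0],[[0.0,0.0,-0.5],0.0],[[0.0,0.0,-1.04],0.0],[[0.0,0.0,-1.69],0.0],[[0.0,0.0,-2.4],0.0]] step18
[[[0.0,0.0,-0.71],0.0],[[0.0,0.0,-1.36],0.0],[[0.0,0.0,-1.9],0.0],[[0.0,0.0,-2.26],0.0],[[0.0,0.0,-2.4],0.0]] step18
[[[0.15,0.01,0.0],0.0],[[0.59,0.03,0.0],0.0],[[1.26,0.07,0.0],0.0],[[2.12,0.11,0.0],0.0],[[3.14,0.17,0.0],0.0]] step26
[[[1.12,0.06,0.0],0.0],[[2.31,0.12,0.0],0.0],[[3.52,0.19,0.0],0.0],[[4.71,0.25,0.0],0.0],[[5.83,0.31,0.0],0.0]] step30
[[[1.02,0.05,0.0],0.0],[[1.88,0.1,0.0],0.0],[[2.56,0.14,0.0],0.0],[[2.99,0.16,0.0],0.0],[[3.14,0.17,0.0],0.0]] step26
[[[0.0,0.0,0.06],0.0],[[0.0,0.0,0.24],0.0],[[0.0,0.0,0.5],0.0],[[0.0,0.0,0.85],0.0],[[0.0,0.0,1.26],0.0]] step10
[[[0.0,0.0,0.44],0.0],[[0.0,0.0,0.92],0.0],[[0.0,0.0,1.4],0.0],[[0.0,0.0,1.88],0.0],[[0.0,0.0,2.33],0.0]] step12
[[[0.0,0.0,0.4],0.0],[[0.0,0.0,0.75],0.0],[[0.0,0.0,1.02],0.0],[[0.0,0.0,1.19],0.0],[[0.0,0.0,1.25],0.0]] step10
[[[0.0,0.0,0.02],0.0],[[0.0,0.0,0.08],0.0],[[0.0,0.0,0.14],0.0],[[0.0,0.0,0.2],0.0],[[0.0,0.0,0.22],0.0]] step2
end [526.05 334.41  63.58   8.7 ]
```

>>> {"op": "apply_moves", "data": {"targets": [[[0,0,0],0],[[0,0,0],0],[[0,0,0],0],[[0,0,0],0],[[0,0,0],0]], "gripper": 28}}

```text
t: 14.67
eef_pos: [556.0, 32.8, 65.2]
orientation: [2.046, 2.383, 0.001]
force: [1.7, 0.6, 1.2]
grip_width: 34.9
grip_force: 30.0
```

>>> {"op": "apply_moves", "data": {"targets": [[[0,0,-0.02],0],[[0,0,-0.07],0],[[0,0,-0.13],0],[[0,0,-0.18],0],[[0,0,-0.2],0]]}}

```text
t: 15.08
eef_pos: [555.7, 32.7, 70.2]
orientation: [-2.046, -2.383, 0.0]
force: [0.6, 0.5, -2.2]
grip_width: 34.7
grip_force: 30.0
```

>>> {"op": "apply_moves", "data": {"targets": [[[0,0,-0.13],0],[[0,0,-0.5],0],[[0,0,-1.04],0],[[0,0,-1.69],0],[[0,0,-2.4],0]]}}

```text
t: 15.5
eef_pos: [555.5, 32.6, 131.1]
orientation: [-2.047, -2.383, 0.001]
force: [-0.2, 0.4, -1.2]
grip_width: 34.8
grip_force: 30.0
```

>>> {"op": "apply_moves", "data": {"targets": [[[0,0,-0.71],0],[[0,0,-1.36],0],[[0,0,-1.9],0],[[0,0,-2.26],0],[[0,0,-2.4],0]]}}

```text
t: 15.92
eef_pos: [556.4, 32.7, 191.9]
orientation: [2.046, 2.382, 0.003]
force: [-0.4, 0.4, -1.7]
grip_width: 34.9
grip_force: 30.0
```

>>> {"op": "apply_moves", "data": {"targets": [[[0.15,0.01,0],0],[[0.59,0.03,0],0],[[1.26,0.07,0],0],[[2.12,0.11,0],0],[[3.14,0.17,0],0]]}}

```text
t: 16.33
eef_pos: [547.3, 111.6, 189.0]
orientation: [-2.048, -2.382, 0.002]
force: [-0.3, -0.1, -0.9]
grip_width: 34.5
grip_force: 30.0
```

>>> {"op": "apply_moves", "data": {"targets": [[[1.12,0.06,0],0],[[2.31,0.12,0],0],[[3.52,0.19,0],0],[[4.71,0.25,0],0],[[5.83,0.31,0],0]]}}

```text
t: 16.75
eef_pos: [532.2, 258.9, 188.8]
orientation: [-2.044, -2.384, 0.002]
force: [0.0, -0.2, -0.8]
grip_width: 34.6
grip_force: 30.0
```

>>> {"op": "apply_moves", "data": {"targets": [[[1.02,0.05,0],0],[[1.88,0.1,0],0],[[2.56,0.14,0],0],[[2.99,0.16,0],0],[[3.14,0.17,0],0]]}}

```text
t: 17.17
eef_pos: [524.9, 336.5, 189.2]
orientation: [-2.043, -2.385, 0.002]
force: [-0.3, -0.1, -1.6]
grip_width: 34.6
grip_force: 30.0
```

>>> {"op": "apply_moves", "data": {"targets": [[[0,0,0.06],0],[[0,0,0.24],0],[[0,0,0.5],0],[[0,0,0.85],0],[[0,0,1.26],0]]}}

```text
t: 17.58
eef_pos: [526.4, 333.5, 157.8]
orientation: [2.048, 2.382, 0.0]
force: [-0.1, 0.3, -2.6]
grip_width: 34.9
grip_force: 30.0
```

>>> {"op": "apply_moves", "data": {"targets": [[[0,0,0.44],0],[[0,0,0.92],0],[[0,0,1.4],0],[[0,0,1.88],0],[[0,0,2.33],0]]}}

```text
t: 18.0
eef_pos: [525.8, 334.2, 98.7]
orientation: [-2.046, -2.383, 0.001]
force: [-0.2, 0.1, -1.9]
grip_width: 35.1
grip_force: 30.0
```

>>> {"op": "apply_moves", "data": {"targets": [[[0,0,0.4],0],[[0,0,0.75],0],[[0,0,1.02],0],[[0,0,1.19],0],[[0,0,1.25],0]]}}

```text
t: 18.42
eef_pos: [525.9, 334.3, 68.3]
orientation: [-2.046, -2.383, 0.001]
force: [0.4, -0.2, -1.3]
grip_width: 34.5
grip_force: 30.0
```

>>> {"op": "apply_moves", "data": {"targets": [[[0,0,0.02],0],[[0,0,0.08],0],[[0,0,0.14],0],[[0,0,0.2],0],[[0,0,0.22],0]]}}

```text
t: 18.83
eef_pos: [526.0, 334.5, 63.5]
orientation: [-2.046, -2.384, -0.0]
force: [-0.3, -0.1, -1.0]
grip_width: 34.5
grip_force: 30.0
```

>>> {"op": "apply_moves", "data": {"targets": [[[0,0,0],0],[[0,0,0],0],[[0,0,0],0],[[0,0,0],0],[[0,0,0],0]], "gripper": 56}}

```text
t: 19.25
eef_pos: [526.2, 334.5, 63.7]
orientation: [2.047, 2.384, 0.001]
force: [-0.6, -0.3, 0.6]
grip_width: 54.5
grip_force: 0.0
```

```bash
python3 - <<'E'
from plan import *
b=tray(-35.3,-61.5); print("bur",b)
plan([(526.05,334.41,190,8.7,2),(*b,190,8.7,4),(*b,160,8.7,1),(*b,100,8.7,1),(*b,65,8.7,1)])
E
```

```text
bur [573.90870624 -86.83188099]
[[[0.0,0.0,-0.14],0.0],[[0.0,0.0,-0.53],0.0],[[0.0,0.0,-1.09],0.0],[[0.0,0.0,-1.78],0.0],[[0.0,0.0,-2.53],0.0]] step19
[[[0.0,0.0,-0.75],0.0],[[0.0,0.0,-1.43],0.0],[[0.0,0.0,-2.0],0.0],[[0.0,0.0,-2.39],0.0],[[0.0,0.0,-2.53],0.0]] step19
[[[-0.12,0.0,0.0],0.0],[[-0.47,-0.02,0.0],0.0],[[-1.03,-0.04,0.0],0.0],[[-1.76,-0.07,0.0],0.0],[[-2.65,-0.1,0.0],0.0]] step22
[[[-1.01,-0.04,0.0],0.0],[[-2.12,-0.08,0.0],0.0],[[-3.31,-0.13,0.0],0.0],[[-4.56,-0.18,0.0],0.0],[[-5.82,-0.23,0.0],0.0]] step32
[[[-1.27,-0.05,0.0],0.0],[[-2.51,-0.1,0.0],0.0],[[-3.7,-0.14,0.0],0.0],[[-4.82,-0.18,0.0],0.0],[[-5.83,-0.22,0.0],0.0]] step32
[[[-0.88,-0.04,0.0],0.0],[[-1.62,-0.07,0.0],0.0],[[-2.17,-0.09,0.0],0.0],[[-2.52,-0.1,0.0],0.0],[[-2.65,-0.11,0.0],0.0]] step22
[[[0.0,0.0,0.13],0.0],[[0.0,0.0,0.42],0.0],[[0.0,0.0,0.78],0.0],[[0.0,0.0,1.08],0.0],[[0.0,0.0,1.2],0.0]] step9
[[[0.0,0.0,0.25],0.0],[[0.0,0.0,0.85],0.0],[[0.0,0.0,1.56],0.0],[[0.0,0.0,2.15],0.0],[[0.0,0.0,2.4],0.0]] step18
[[[0.0,0.0,0.15],0.0],[[0.0,0.0,0.49],0.0],[[0.0,0.0,0.91],0.0],[[0.0,0.0,1.26],0.0],[[0.0,0.0,1.4],0.0]] step11
end [573.84 -86.96  65.08   8.7 ]
```

>>> {"op": "apply_moves", "data": {"targets": [[[0,0,-0.14],0],[[0,0,-0.53],0],[[0,0,-1.09],0],[[0,0,-1.78],0],[[0,0,-2.53],0]]}}

```text
t: 19.67
eef_pos: [525.9, 334.3, 128.0]
orientation: [-2.047, -2.383, 0.0]
force: [-0.8, 1.3, -0.1]
grip_width: 55.7
grip_force: 0.0
```

>>> {"op": "apply_moves", "data": {"targets": [[[0,0,-0.75],0],[[0,0,-1.43],0],[[0,0,-2.0],0],[[0,0,-2.39],0],[[0,0,-2.53],0]]}}

```text
t: 20.08
eef_pos: [526.8, 334.8, 192.5]
orientation: [2.046, 2.383, 0.005]
force: [-0.5, -0.8, 0.6]
grip_width: 55.9
grip_force: 0.0
```

>>> {"op": "apply_moves", "data": {"targets": [[[-0.12,0,0],0],[[-0.47,-0.02,0],0],[[-1.03,-0.04,0],0],[[-1.76,-0.07,0],0],[[-2.65,-0.1,0],0]], "gripper": 62}}

```text
t: 20.5
eef_pos: [533.1, 267.0, 189.0]
orientation: [-2.046, -2.384, 0.003]
force: [0.9, -0.5, 0.1]
grip_width: 61.9
grip_force: 0.0
```

>>> {"op": "apply_moves", "data": {"targets": [[[-1.01,-0.04,0],0],[[-2.12,-0.08,0],0],[[-3.31,-0.13,0],0],[[-4.56,-0.18,0],0],[[-5.82,-0.23,0],0]]}}

```text
t: 20.92
eef_pos: [549.2, 120.7, 189.2]
orientation: [-2.047, -2.382, 0.002]
force: [0.2, -0.1, 0.2]
grip_width: 62.0
grip_force: 0.0
```

>>> {"op": "apply_moves", "data": {"targets": [[[-1.27,-0.05,0],0],[[-2.51,-0.1,0],0],[[-3.7,-0.14,0],0],[[-4.82,-0.18,0],0],[[-5.83,-0.22,0],0]]}}

```text
t: 21.33
eef_pos: [565.5, -24.8, 189.4]
orientation: [-2.049, -2.381, 0.002]
force: [-0.3, 0.2, -0.0]
grip_width: 61.7
grip_force: 0.0
```

>>> {"op": "apply_moves", "data": {"targets": [[[-0.88,-0.04,0],0],[[-1.62,-0.07,0],0],[[-2.17,-0.09,0],0],[[-2.52,-0.1,0],0],[[-2.65,-0.11,0],0]]}}

```text
t: 21.75
eef_pos: [572.9, -89.6, 189.5]
orientation: [-2.05, -2.38, 0.002]
force: [-0.5, -0.7, -0.1]
grip_width: 62.4
grip_force: 0.0
```

>>> {"op": "apply_moves", "data": {"targets": [[[0,0,0.13],0],[[0,0,0.42],0],[[0,0,0.78],0],[[0,0,1.08],0],[[0,0,1.2],0]]}}

```text
t: 22.17
eef_pos: [573.0, -86.0, 158.1]
orientation: [-2.044, -2.383, 0.002]
force: [-0.4, 0.4, -0.5]
grip_width: 62.0
grip_force: 0.0
```

>>> {"op": "apply_moves", "data": {"targets": [[[0,0,0.25],0],[[0,0,0.85],0],[[0,0,1.56],0],[[0,0,2.15],0],[[0,0,2.4],0]]}}

```text
t: 22.58
eef_pos: [572.8, -86.6, 97.8]
orientation: [-2.045, -2.382, 0.003]
force: [-0.5, -0.0, 0.6]
grip_width: 62.4
grip_force: 0.0
```

>>> {"op": "apply_moves", "data": {"targets": [[[0,0,0.15],0],[[0,0,0.49],0],[[0,0,0.91],0],[[0,0,1.26],0],[[0,0,1.4],0]], "gripper": 54}}

```text
t: 23.0
eef_pos: [573.2, -86.8, 63.5]
orientation: [-2.046, -2.383, 0.001]
force: [-0.3, 0.4, 0.5]
grip_width: 54.6
grip_force: 0.0
```

>>> {"op": "apply_moves", "data": {"targets": [[[0,0,0],0],[[0,0,0],0],[[0,0,0],0],[[0,0,0],0],[[0,0,0],0]], "gripper": 45}}

```text
t: 23.42
eef_pos: [574.1, -87.0, 65.4]
orientation: [2.046, 2.383, 0.001]
force: [-0.6, 0.1, -0.4]
grip_width: 45.5
grip_force: 0.0
```

>>> {"op": "apply_moves", "data": {"targets": [[[0,0,0],0],[[0,0,0],0],[[0,0,0],0],[[0,0,0],0],[[0,0,0],0]], "gripper": 43.5}}

```text
t: 23.83
eef_pos: [573.7, -87.0, 65.0]
orientation: [-2.047, -2.383, 0.0]
force: [-1.3, -0.3, 0.9]
grip_width: 43.6
grip_force: 0.9
```

```bash
python3 - <<'E'
from cell import robot
s=robot.state(); print({k:s[k] for k in("eef_pos","force","torque","grip_width","grip_force")})
from plan import *
b=cmd()[:2]
plan([(*b,70.08,8.7,1),(*b,190,8.7,2),(442,338.5,190,8.7,4),(442,338.5,69,8.7,3),(442,338.5,63.6,8.7,1)])
E
```

```text
{'eef_pos': array([573.66070687, -87.01988554,  65.00455112]), 'force': array([-1.29550965, -0.29143039,  0.94799909]), 'torque': array([-0.17839811,  0.50276406,  0.02603714]), 'grip_width': 43.623471671624934, 'grip_force': 0.9289363212883472}
[[[0.0,0.0,-0.02],0.0],[[0.0,0.0,-0.07],0.0],[[0.0,0.0,-0.13],0.0],[[0.0,0.0,-0.18],0.0],[[0.0,0.0,-0.2],0.0]] step2
[[[0.0,0.0,-0.13],0.0],[[0.0,0.0,-0.5],0.0],[[0.0,0.0,-1.04],0.0],[[0.0,0.0,-1.69],0.0],[[0.0,0.0,-2.4],0.0]] step18
[[[0.0,0.0,-0.71],0.0],[[0.0,0.0,-1.36],0.0],[[0.0,0.0,-1.9],0.0],[[0.0,0.0,-2.26],0.0],[[0.0,0.0,-2.4],0.0]] step18
[[[0.13,-0.02,0.0],0.0],[[0.49,-0.07,0.0],0.0],[[1.07,-0.16,0.0],0.0],[[1.83,-0.27,0.0],0.0],[[2.75,-0.41,0.0],0.0]] step23
[[[1.06,-0.16,0.0],0.0],[[2.21,-0.33,0.0],0.0],[[3.45,-0.52,0.0],0.0],[[4.74,-0.71,0.0],0.0],[[6.06,-0.91,0.0],0.0]] step33
[[[1.32,-0.2,0.0],0.0],[[2.61,-0.39,0.0],0.0],[[3.85,-0.58,0.0],0.0],[[5.0,-0.75,0.0],0.0],[[6.06,-0.91,0.0],0.0]] step33
[[[0.92,-0.13,0.0],0.0],[[1.68,-0.25,0.0],0.0],[[2.26,-0.33,0.0],0.0],[[2.62,-0.39,0.0],0.0],[[2.75,-0.41,0.0],0.0]] step23
[[[0.0,0.0,0.06],0.0],[[0.0,0.0,0.24],0.0],[[0.0,0.0,0.5],0.0],[[0.0,0.0,0.85],0.0],[[0.0,0.0,1.26],0.0]] step10
[[[0.0,0.0,0.44],0.0],[[0.0,0.0,0.92],0.0],[[0.0,0.0,1.4],0.0],[[0.0,0.0,1.88],0.0],[[0.0,0.0,2.33],0.0]] step12
[[[0.0,0.0,0.4],0.0],[[0.0,0.0,0.75],0.0],[[0.0,0.0,1.02],0.0],[[0.0,0.0,1.19],0.0],[[0.0,0.0,1.25],0.0]] step10
[[[0.0,0.0,0.02],0.0],[[0.0,0.0,0.08],0.0],[[0.0,0.0,0.14],0.0],[[0.0,0.0,0.2],0.0],[[0.0,0.0,0.22],0.0]] step2
end [441.96 338.49  63.58   8.7 ]
```

The −x pad touched the block slightly first, so the block is about 1 mm towards −x. I'll shift the tool by 1 mm before closing.

>>> {"op": "apply_moves", "data": {"targets": [[[0,-0.02,0],0],[[0,-0.04,0],0],[[0,-0.04,0],0],[[0,-0.04,0],0],[[0,-0.04,0],0]]}}

```text
t: 24.25
eef_pos: [573.0, -87.1, 65.0]
orientation: [2.046, 2.383, 0.0]
force: [-0.1, -1.1, 0.0]
grip_width: 43.6
grip_force: 0.0
```

>>> {"op": "apply_moves", "data": {"targets": [[[0,0,0],0],[[0,0,0],0],[[0,0,0],0],[[0,0,0],0],[[0,0,0],0]], "gripper": 34}}

```text
t: 24.67
eef_pos: [572.9, -87.1, 65.0]
orientation: [2.047, 2.383, 0.0]
force: [0.1, -0.1, 0.1]
grip_width: 42.1
grip_force: 29.8
```

>>> {"op": "apply_moves", "data": {"targets": [[[0,0,-0.02],0],[[0,0,-0.07],0],[[0,0,-0.13],0],[[0,0,-0.18],0],[[0,0,-0.2],0]]}}

```text
t: 25.08
eef_pos: [572.9, -87.1, 70.2]
orientation: [2.047, 2.383, 0.0]
force: [-0.1, 0.3, -1.7]
grip_width: 41.7
grip_force: 29.8
```

>>> {"op": "apply_moves", "data": {"targets": [[[0,0,-0.13],0],[[0,0,-0.5],0],[[0,0,-1.04],0],[[0,0,-1.69],0],[[0,0,-2.4],0]]}}

```text
t: 25.5
eef_pos: [572.6, -87.2, 131.1]
orientation: [-2.047, -2.383, 0.0]
force: [-0.1, 0.0, -0.5]
grip_width: 41.9
grip_force: 29.8
```

>>> {"op": "apply_moves", "data": {"targets": [[[0,0,-0.71],0],[[0,0,-1.36],0],[[0,0,-1.9],0],[[0,0,-2.26],0],[[0,0,-2.4],0]]}}

```text
t: 25.92
eef_pos: [573.4, -87.3, 192.0]
orientation: [2.046, 2.382, 0.003]
force: [-0.1, -0.9, -1.3]
grip_width: 42.1
grip_force: 29.8
```

>>> {"op": "apply_moves", "data": {"targets": [[[0.13,-0.02,0],0],[[0.49,-0.07,0],0],[[1.07,-0.16,0],0],[[1.83,-0.27,0],0],[[2.75,-0.41,0],0]]}}

```text
t: 26.33
eef_pos: [551.3, -20.2, 188.9]
orientation: [-2.048, -2.382, 0.002]
force: [0.1, 0.4, -2.4]
grip_width: 42.0
grip_force: 29.8
```

>>> {"op": "apply_moves", "data": {"targets": [[[1.06,-0.16,0],0],[[2.21,-0.33,0],0],[[3.45,-0.52,0],0],[[4.74,-0.71,0],0],[[6.06,-0.91,0],0]]}}

```text
t: 26.75
eef_pos: [505.3, 127.4, 189.1]
orientation: [-2.046, -2.383, 0.002]
force: [1.1, -0.2, -1.3]
grip_width: 42.1
grip_force: 29.8
```

>>> {"op": "apply_moves", "data": {"targets": [[[1.32,-0.2,0],0],[[2.61,-0.39,0],0],[[3.85,-0.58,0],0],[[5.0,-0.75,0],0],[[6.06,-0.91,0],0]]}}

```text
t: 27.17
eef_pos: [459.5, 274.1, 189.0]
orientation: [-2.044, -2.385, 0.002]
force: [0.5, 0.6, -1.5]
grip_width: 42.1
grip_force: 29.8
```

>>> {"op": "apply_moves", "data": {"targets": [[[0.92,-0.13,0],0],[[1.68,-0.25,0],0],[[2.26,-0.33,0],0],[[2.62,-0.39,0],0],[[2.75,-0.41,0],0]]}}

```text
t: 27.58
eef_pos: [439.9, 339.6, 189.4]
orientation: [-2.044, -2.385, 0.002]
force: [0.7, -0.2, -1.6]
grip_width: 41.6
grip_force: 29.8
```

>>> {"op": "apply_moves", "data": {"targets": [[[0,0,0.06],0],[[0,0,0.24],0],[[0,0,0.5],0],[[0,0,0.85],0],[[0,0,1.26],0]]}}

```text
t: 28.0
eef_pos: [441.4, 337.6, 157.8]
orientation: [2.048, 2.382, 0.0]
force: [0.7, -0.1, -0.8]
grip_width: 42.0
grip_force: 29.8
```

>>> {"op": "apply_moves", "data": {"targets": [[[0,0,0.44],0],[[0,0,0.92],0],[[0,0,1.4],0],[[0,0,1.88],0],[[0,0,2.33],0]]}}

```text
t: 28.42
eef_pos: [440.7, 338.1, 98.7]
orientation: [-2.047, -2.383, 0.001]
force: [0.4, -0.2, -1.8]
grip_width: 41.8
grip_force: 29.8
```

>>> {"op": "apply_moves", "data": {"targets": [[[0,0,0.4],0],[[0,0,0.75],0],[[0,0,1.02],0],[[0,0,1.19],0],[[0,0,1.25],0]]}}

```text
t: 28.83
eef_pos: [440.8, 338.2, 68.4]
orientation: [-2.047, -2.383, 0.001]
force: [-0.5, 0.2, -1.0]
grip_width: 41.5
grip_force: 29.8
```

>>> {"op": "apply_moves", "data": {"targets": [[[0,0,0.02],0],[[0,0,0.08],0],[[0,0,0.14],0],[[0,0,0.2],0],[[0,0,0.22],0]]}}

```text
t: 29.25
eef_pos: [441.0, 338.4, 63.5]
orientation: [-2.047, -2.384, -0.0]
force: [-0.4, -0.3, -1.7]
grip_width: 42.2
grip_force: 29.8
```

>>> {"op": "apply_moves", "data": {"targets": [[[0,0,0],0],[[0,0,0],0],[[0,0,0],0],[[0,0,0],0],[[0,0,0],0]], "gripper": 58}}

```text
t: 29.67
eef_pos: [441.1, 338.4, 63.7]
orientation: [-2.047, -2.383, -0.001]
force: [-0.0, 0.2, -0.8]
grip_width: 57.2
grip_force: 0.0
```

```bash
python3 - <<'E'
from plan import *
a=np.radians(8.7); c=cmd(); c[:2]-=np.array([np.cos(a),np.sin(a)]); print(c)
b=tray(12,-2); print("bar",b)
plan([(*c[:2],190,8.7,2),(*b,190,8.7,4),(*b,130,8.7,1)],c)
E
```

```text
[440.97622293 338.33387863  63.58         8.7       ]
bar [611.66444828 -20.86185793]
[[[0.0,0.0,-0.14],0.0],[[0.0,0.0,-0.53],0.0],[[0.0,0.0,-1.09],0.0],[[0.0,0.0,-1.78],0.0],[[0.0,0.0,-2.53],0.0]] step19
[[[0.0,0.0,-0.75],0.0],[[0.0,0.0,-1.43],0.0],[[0.0,0.0,-2.0],0.0],[[0.0,0.0,-2.39],0.0],[[0.0,0.0,-2.53],0.0]] step19
[[[-0.11,0.03,0.0],0.0],[[-0.43,0.13,0.0],0.0],[[-0.93,0.28,0.0],0.0],[[-1.58,0.48,0.0],0.0],[[-2.38,0.71,0.0],0.0]] step21
[[[-0.91,0.28,0.0],0.0],[[-1.91,0.58,0.0],0.0],[[-2.98,0.9,0.0],0.0],[[-4.1,1.24,0.0],0.0],[[-5.24,1.58,0.0],0.0]] step30
[[[-1.14,0.34,0.0],0.0],[[-2.25,0.68,0.0],0.0],[[-3.32,1.0,0.0],0.0],[[-4.32,1.3,0.0],0.0],[[-5.23,1.57,0.0],0.0]] step30
[[[-0.8,0.24,0.0],0.0],[[-1.46,0.44,0.0],0.0],[[-1.96,0.59,0.0],0.0],[[-2.27,0.68,0.0],0.0],[[-2.39,0.72,0.0],0.0]] step21
[[[0.0,0.0,0.25],0.0],[[0.0,0.0,0.85],0.0],[[0.0,0.0,1.56],0.0],[[0.0,0.0,2.15],0.0],[[0.0,0.0,2.4],0.0]] step18
end [611.79 -20.96 130.08   8.7 ]
```

>>> {"op": "apply_moves", "data": {"targets": [[[0,0,-0.14],0],[[0,0,-0.53],0],[[0,0,-1.09],0],[[0,0,-1.78],0],[[0,0,-2.53],0]]}}

```text
t: 30.08
eef_pos: [440.9, 338.2, 128.0]
orientation: [-2.047, -2.383, 0.0]
force: [-1.0, 0.4, 0.5]
grip_width: 58.0
grip_force: 0.0
```

>>> {"op": "apply_moves", "data": {"targets": [[[0,0,-0.75],0],[[0,0,-1.43],0],[[0,0,-2.0],0],[[0,0,-2.39],0],[[0,0,-2.53],0]]}}

```text
t: 30.5
eef_pos: [441.6, 338.8, 192.4]
orientation: [2.047, 2.383, 0.005]
force: [0.8, 0.1, 0.3]
grip_width: 57.9
grip_force: 0.0
```

```bash
cat > m4.py <<'E'
from h import *
T=robot.get_image("top"); S=robot.get_image("scene")
c=blobs(T,(20,120,120),(35,255,255),(300,230,375,272),60)[0]; print("T bar",rect(T,c,28))
g=np.mean([cv2.cvtColor(robot.get_image("top")["color"],cv2.COLOR_RGB2GRAY).astype(float) for _ in range(4)],0)
g=cv2.GaussianBlur(g,(3,3),0)
# far edge and near edge of channel over white disc: strongest vertical gradient per column, subpixel
def edge(rows,sgn):
    P=[]
    for x in range(460,506):
        d=sgn*np.diff(g[rows[0]:rows[1],x]); i=int(np.argmax(d))
        if 0<i<len(d)-1:
            a,b,e=d[i-1:i+2]; P.append((x,rows[0]+i+.5+.5*(a-e)/(a-2*b+e+1e-9)))
    P=np.array(P); 
    for _ in range(3):
        k=np.polyfit(P[:,0],P[:,1],1); r=abs(P[:,1]-np.polyval(k,P[:,0])); P=P[r<max(.3,2*r.std())]
    return k,len(P)
for n,rows,s in(("far",(262,275),-1),("near",(281,296),1)):
    k,m=edge(rows,s); Q=onz(T,[(460,np.polyval(k,460)),(505,np.polyval(k,505))],42)
    d=Q[0]-Q[1]; print(n,m,k,np.round(Q[:,:2],1).tolist(),"a=%.2f"%np.degrees(np.arctan2(-d[0],d[1])))
E
python3 m4.py; python3 - <<'E'
import sys; sys.path.insert(0,'.')
from h import *
S=robot.get_image("scene"); cv2.imwrite("pics/s2.png",S["color"][100:380,200:620][:,:,::-1])
E
```

```text
T bar [612.1 -21.5  29.3 109.6   8.9]
far 45 [2.74951147e-03 2.66969146e+02] [[573.0, -283.6], [570.5, -381.0]] a=-1.48
near 19 [-1.54323004e-03  2.89908121e+02] [[527.6, -281.0], [525.6, -377.9]] a=-1.21
```

View pics/s2.png

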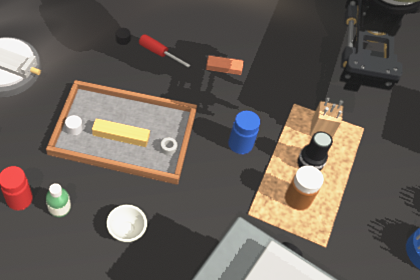

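All three stand upright on the mat: the bur block (328,118), eyepiece (317,150) and jar (304,187) in the crop. The bar, tin and collar haven't moved. The nest is turned −1.4° with its centre near (550.2,−324.2). Next is the bar.

>>> {"op": "apply_moves", "data": {"targets": [[[-0.11,0.03,0],0],[[-0.43,0.13,0],0],[[-0.93,0.28,0],0],[[-1.58,0.48,0],0],[[-2.38,0.71,0],0]]}}

```text
t: 31.27
eef_pos: [468.0, 281.0, 190.0]
orientation: [-2.046, -2.384, -0.0]
force: [1.0, 0.8, 0.2]
grip_width: 58.0
grip_force: 0.0
```

>>> {"op": "apply_moves", "data": {"targets": [[[-0.91,0.28,0],0],[[-1.91,0.58,0],0],[[-2.98,0.9,0],0],[[-4.1,1.24,0],0],[[-5.24,1.58,0],0]]}}

```text
t: 31.68
eef_pos: [527.0, 155.9, 190.2]
orientation: [2.048, 2.382, 0.0]
force: [0.8, 0.1, 0.2]
grip_width: 57.8
grip_force: 0.0
```

>>> {"op": "apply_moves", "data": {"targets": [[[-1.14,0.34,0],0],[[-2.25,0.68,0],0],[[-3.32,1.0,0],0],[[-4.32,1.3,0],0],[[-5.23,1.57,0],0]]}}

```text
t: 32.1
eef_pos: [585.4, 31.8, 190.2]
orientation: [2.049, 2.381, -0.0]
force: [-0.3, -0.3, -0.1]
grip_width: 58.0
grip_force: 0.0
```

>>> {"op": "apply_moves", "data": {"targets": [[[-0.8,0.24,0],0],[[-1.46,0.44,0],0],[[-1.96,0.59,0],0],[[-2.27,0.68,0],0],[[-2.39,0.72,0],0]]}}

```text
t: 32.52
eef_pos: [611.9, -22.9, 190.0]
orientation: [2.049, 2.381, -0.001]
force: [0.4, 0.2, -0.2]
grip_width: 58.1
grip_force: 0.0
```

>>> {"op": "apply_moves", "data": {"targets": [[[0,0,0.25],0],[[0,0,0.85],0],[[0,0,1.56],0],[[0,0,2.15],0],[[0,0,2.4],0]]}}

```text
t: 32.93
eef_pos: [610.4, -19.4, 127.5]
orientation: [-2.043, -2.383, 0.003]
force: [0.2, 0.5, 0.5]
grip_width: 57.9
grip_force: 0.0
```

>>> {"op": "apply_moves", "data": {"targets": [[[0,0,0.25],0],[[0,0,0.85],0],[[0,0,1.56],0],[[0,0,2.15],0],[[0,0,2.4],0]]}}

```text
t: 33.35
eef_pos: [611.0, -20.3, 68.5]
orientation: [-2.045, -2.383, 0.001]
force: [-0.2, 0.5, -0.3]
grip_width: 58.0
grip_force: 0.0
```

>>> {"op": "apply_moves", "data": {"targets": [[[0,0,0.2],0],[[0,0,0.6],0],[[0,0,1.1],0],[[0,0,1.5],0],[[0,0,1.68],0]]}}

```text
t: 33.77
eef_pos: [611.0, -20.8, 26.3]
orientation: [-2.046, -2.383, 0.002]
force: [0.2, -0.2, -0.5]
grip_width: 58.1
grip_force: 0.0
```

>>> {"op": "apply_moves", "data": {"targets": [[[0,0,0],0],[[0,0,0],0],[[0,0,0],0],[[0,0,0],0],[[0,0,0],0]], "gripper": 32}}

```text
t: 34.18
eef_pos: [612.1, -20.9, 28.6]
orientation: [2.046, 2.383, 0.001]
force: [0.2, -0.2, 0.5]
grip_width: 35.5
grip_force: 0.0
```

>>> {"op": "apply_moves", "data": {"targets": [[[0,0,0],0],[[0,0,0],0],[[0,0,0],0],[[0,0,0],0],[[0,0,0],0]], "gripper": 20}}

```text
t: 34.6
eef_pos: [612.0, -20.9, 28.4]
orientation: [2.046, 2.383, 0.001]
force: [0.8, 1.3, 2.7]
grip_width: 28.1
grip_force: 30.0
```

```bash
python3 - <<'E'
from plan import *
c=cmd(); c[2]=130.08-60-42; print(c)
b=c[:2]
plan([(*b,34,8.7,1),(*b,150,8.7,3),(550.2,-324.2,150,-1.4,5),(550.2,-324.2,80,-1.4,2)],c)
E
```

```text
[611.78914548 -20.96292832  28.08         8.7       ]
[[[0.0,0.0,-0.02],0.0],[[0.0,0.0,-0.08],0.0],[[0.0,0.0,-0.15],0.0],[[0.0,0.0,-0.21],0.0],[[0.0,0.0,-0.24],0.0]] step2
[[[0.0,0.0,-0.06],0.0],[[0.0,0.0,-0.23],0.0],[[0.0,0.0,-0.48],0.0],[[0.0,0.0,-0.81],0.0],[[0.0,0.0,-1.2],0.0]] step10
[[[0.0,0.0,-0.43],0.0],[[0.0,0.0,-0.89],0.0],[[0.0,0.0,-1.35],0.0],[[0.0,0.0,-1.8],0.0],[[0.0,0.0,-2.23],0.0]] step12
[[[0.0,0.0,-0.39],0.0],[[0.0,0.0,-0.72],0.0],[[0.0,0.0,-0.98],0.0],[[0.0,0.0,-1.15],0.0],[[0.0,0.0,-1.21],0.0]] step10
[[[-0.05,-0.02,0.0],0.01],[[-0.21,-0.08,0.0],0.04],[[-0.46,-0.17,0.0],0.08],[[-0.8,-0.29,0.0],0.14],[[-1.21,-0.44,0.0],0.21]] step11
[[[-0.48,-0.17,0.0],0.08],[[-1.02,-0.36,0.0],0.18],[[-1.61,-0.56,0.0],0.28],[[-2.24,-0.78,0.0],0.39],[[-2.9,-1.01,0.0],0.5]] step17
[[[-0.69,-0.21,0.0],0.12],[[-1.4,-0.42,0.0],0.24],[[-2.11,-0.63,0.0],0.36],[[-2.82,-0.84,0.0],0.48],[[-3.51,-1.05,0.0],0.6]] step19
[[[-0.68,-0.16,0.0],0.11],[[-1.33,-0.32,0.0],0.22],[[-1.93,-0.47,0.0],0.32],[[-2.49,-0.6,0.0],0.42],[[-2.98,-0.72,0.0],0.5]] step17
[[[-0.43,-0.09,0.0],0.07],[[-0.78,-0.16,0.0],0.13],[[-1.04,-0.21,0.0],0.17],[[-1.21,-0.24,0.0],0.2],[[-1.26,-0.25,0.0],0.21]] step11
[[[0.0,0.0,0.08],0.0],[[0.0,0.0,0.29],0.0],[[0.0,0.0,0.61],-0.0],[[0.0,0.0,0.99],-0.0],[[0.0,0.0,1.4],-0.0]] step10
[[[0.0,0.0,0.42],-0.0],[[0.0,0.0,0.8],-0.0],[[0.0,0.0,1.11],-0.0],[[0.0,0.0,1.32],-0.0],[[0.0,0.0,1.4],-0.0]] step10
end [ 550.22 -324.08   80.08   -1.4 ]
```

>>> {"op": "apply_moves", "data": {"targets": [[[0,0,-0.02],0],[[0,0,-0.08],0],[[0,0,-0.15],0],[[0,0,-0.21],0],[[0,0,-0.24],0]]}}

```text
t: 35.02
eef_pos: [611.4, -21.0, 33.9]
orientation: [-2.046, -2.383, 0.001]
force: [-0.4, -0.3, -5.3]
grip_width: 27.8
grip_force: 30.0
```

>>> {"op": "apply_moves", "data": {"targets": [[[0,0,-0.06],0],[[0,0,-0.23],0],[[0,0,-0.48],0],[[0,0,-0.81],0],[[0,0,-1.2],0]]}}

```text
t: 35.43
eef_pos: [611.7, -21.0, 64.8]
orientation: [-2.047, -2.383, 0.0]
force: [-0.7, 0.1, -5.9]
grip_width: 27.9
grip_force: 30.0
```

>>> {"op": "apply_moves", "data": {"targets": [[[0,0,-0.43],0],[[0,0,-0.89],0],[[0,0,-1.35],0],[[0,0,-1.8],0],[[0,0,-2.23],0]]}}

```text
t: 35.85
eef_pos: [611.9, -21.0, 121.3]
orientation: [2.046, 2.383, 0.001]
force: [1.1, 0.0, -5.0]
grip_width: 27.8
grip_force: 30.0
```

>>> {"op": "apply_moves", "data": {"targets": [[[0,0,-0.39],0],[[0,0,-0.72],0],[[0,0,-0.98],0],[[0,0,-1.15],0],[[0,0,-1.21],0]]}}

```text
t: 36.27
eef_pos: [612.0, -21.0, 150.7]
orientation: [2.046, 2.383, 0.001]
force: [0.5, 0.5, -5.9]
grip_width: 27.8
grip_force: 30.0
```

>>> {"op": "apply_moves", "data": {"targets": [[[-0.05,-0.02,0],0.01],[[-0.21,-0.08,0],0.04],[[-0.46,-0.17,0],0.08],[[-0.8,-0.29,0],0.14],[[-1.21,-0.44,0],0.21]]}}

```text
t: 36.68
eef_pos: [605.1, -53.4, 149.7]
orientation: [-2.069, -2.364, 0.001]
force: [-0.6, -1.2, -5.3]
grip_width: 27.5
grip_force: 30.0
```

>>> {"op": "apply_moves", "data": {"targets": [[[-0.48,-0.17,0],0.08],[[-1.02,-0.36,0],0.18],[[-1.61,-0.56,0],0.28],[[-2.24,-0.78,0],0.39],[[-2.9,-1.01,0],0.5]]}}

```text
t: 37.1
eef_pos: [589.6, -129.8, 150.1]
orientation: [2.121, 2.317, 0.0]
force: [-0.2, -0.0, -6.1]
grip_width: 27.8
grip_force: 30.0
```

>>> {"op": "apply_moves", "data": {"targets": [[[-0.69,-0.21,0],0.12],[[-1.4,-0.42,0],0.24],[[-2.11,-0.63,0],0.36],[[-2.82,-0.84,0],0.48],[[-3.51,-1.05,0],0.6]]}}

```text
t: 37.52
eef_pos: [571.1, -219.8, 150.1]
orientation: [2.181, 2.261, -0.0]
force: [0.0, -0.1, -5.7]
grip_width: 27.7
grip_force: 30.0
```

>>> {"op": "apply_moves", "data": {"targets": [[[-0.68,-0.16,0],0.11],[[-1.33,-0.32,0],0.22],[[-1.93,-0.47,0],0.32],[[-2.49,-0.6,0],0.42],[[-2.98,-0.72,0],0.5]]}}

```text
t: 37.93
eef_pos: [556.0, -294.5, 150.0]
orientation: [2.23, 2.213, -0.0]
force: [0.1, 0.8, -4.8]
grip_width: 27.6
grip_force: 30.0
```

>>> {"op": "apply_moves", "data": {"targets": [[[-0.43,-0.09,0],0.07],[[-0.78,-0.16,0],0.13],[[-1.04,-0.21,0],0.17],[[-1.21,-0.24,0],0.2],[[-1.26,-0.25,0],0.21]]}}

```text
t: 38.35
eef_pos: [550.0, -324.6, 149.9]
orientation: [-2.249, -2.193, 0.0]
force: [0.0, -0.6, -5.6]
grip_width: 27.5
grip_force: 30.0
```

>>> {"op": "apply_moves", "data": {"targets": [[[0,0,0.08],0],[[0,0,0.29],0],[[0,0,0.61],0],[[0,0,0.99],0],[[0,0,1.4],0]]}}

```text
t: 38.77
eef_pos: [550.3, -323.5, 113.8]
orientation: [-2.247, -2.195, -0.0]
force: [0.0, -0.3, -5.8]
grip_width: 28.1
grip_force: 30.0
```

>>> {"op": "apply_moves", "data": {"targets": [[[0,0,0.42],0],[[0,0,0.8],0],[[0,0,1.11],0],[[0,0,1.32],0],[[0,0,1.4],0]]}}

```text
t: 39.18
eef_pos: [549.8, -323.9, 78.8]
orientation: [-2.248, -2.193, 0.001]
force: [0.0, -1.1, -5.1]
grip_width: 27.6
grip_force: 30.0
```

```bash
python3 - <<'E'
from h import *
s=robot.state(); print(s["eef_pos"],s["orientation"],s["force"],s["torque"],s["grip_width"])
S=robot.get_image("scene"); cv2.imwrite("pics/s3.png",cv2.resize(S["color"][100:205,140:280],None,fx=5,fy=5,interpolation=2)[:,:,::-1])
E
```

```text
[ 549.79997747 -323.86985768   78.80670382] [-2.24759079e+00 -2.19324762e+00  8.52964382e-04] [ 0.02640104 -1.13830096 -5.1476307 ] [-0.09703465  0.07573206  0.04369806] 27.56523681167575
```

View pics/s3.png

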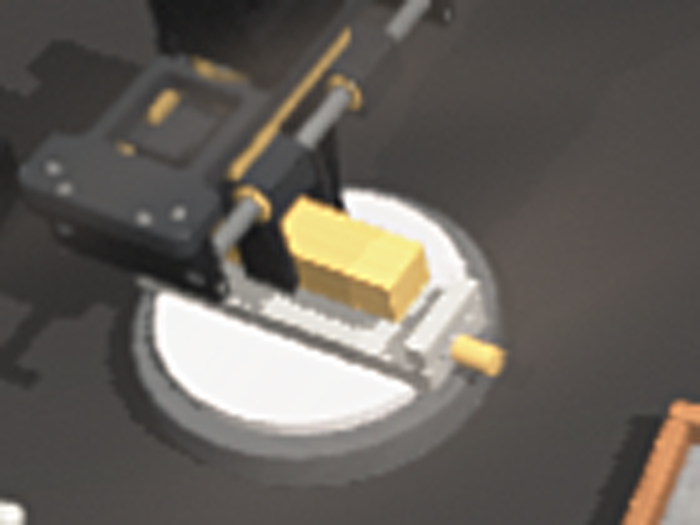

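The bar is level above the channel, inside the cheek at (440,330). I'll lower it and watch the force.

>>> {"op": "apply_moves", "data": {"targets": [[[0,0,0.06],0],[[0,0,0.18],0],[[0,0,0.32],0],[[0,0,0.44],0],[[0,0,0.5],0]]}}

```text
t: 39.65
eef_pos: [550.1, -324.0, 67.1]
orientation: [-2.248, -2.194, -0.0]
force: [-0.1, -0.6, -5.2]
grip_width: 27.7
grip_force: 30.0
```

>>> {"op": "apply_moves", "data": {"targets": [[[0,0,0.03],0],[[0,0,0.06],0],[[0,0,0.09],0],[[0,0,0.12],0],[[0,0,0.13],0]]}}

```text
t: 40.07
eef_pos: [550.2, -324.1, 64.4]
orientation: [2.248, 2.194, 0.0]
force: [-1.1, 1.0, -2.7]
grip_width: 27.4
grip_force: 30.0
```

>>> {"op": "apply_moves", "data": {"targets": [[[0,0,0],0],[[0,0,0.01],0],[[0,0,0.01],0],[[0,0,0.01],0],[[0,0,0.01],0]]}}

```text
t: 40.48
eef_pos: [550.2, -324.1, 64.4]
orientation: [2.248, 2.194, 0.0]
force: [-2.6, 1.7, 2.0]
grip_width: 27.7
grip_force: 30.0
```

Contact: the bar is resting on the floor. I'll release, lift and check centring.

>>> {"op": "apply_moves", "data": {"targets": [[[0,0,0],0],[[0,0,0],0],[[0,0,0],0],[[0,0,0],0],[[0,0,0],0]], "gripper": 44}}

```text
t: 40.9
eef_pos: [550.4, -324.1, 64.1]
orientation: [2.248, 2.194, 0.0]
force: [-0.4, 0.4, 0.8]
grip_width: 43.1
grip_force: 0.0
```

>>> {"op": "apply_moves", "data": {"targets": [[[0,0,-0.1],0],[[0,0,-0.5],0],[[0,0,-1.1],0],[[0,0,-1.8],0],[[0,0,-2.5],0]]}}

```text
t: 41.32
eef_pos: [550.1, -324.2, 128.0]
orientation: [2.249, 2.194, -0.0]
force: [0.3, -0.2, 0.2]
grip_width: 43.7
grip_force: 0.0
```

>>> {"op": "apply_moves", "data": {"targets": [[[0,0,-0.7],0],[[0,0,-1.4],0],[[0,0,-2.0],0],[[0,0,-2.4],0],[[0,0,-2.5],0]]}}

```text
t: 41.73
eef_pos: [550.8, -324.7, 191.6]
orientation: [2.247, 2.192, 0.002]
force: [-0.2, -1.0, 0.2]
grip_width: 44.0
grip_force: 0.0
```

```bash
python3 - <<'E'
from plan import *
c=cmd(); c[2]=80.08-12.5-3.25-.25+125; print(c)
plan([(566,-150,190,8.7,3),(520,200,190,8.7,4)],c)
E
```

```text
[ 550.21538574 -324.08090909  189.08         -1.4       ]
[[[0.09,0.01,0.0],-0.03],[[0.34,0.02,0.0],-0.1],[[0.73,0.05,0.0],-0.21],[[1.22,0.08,-0.01],-0.35],[[1.81,0.12,-0.01],-0.52]] step15
[[[0.64,0.07,0.0],-0.19],[[1.32,0.15,-0.01],-0.39],[[2.02,0.23,-0.01],-0.59],[[2.7,0.3,-0.01],-0.79],[[3.34,0.37,-0.02],-0.98]] step18
[[[0.58,0.12,0.0],-0.17],[[1.07,0.22,0.0],-0.31],[[1.45,0.29,-0.01],-0.42],[[1.69,0.34,-0.01],-0.49],[[1.78,0.36,-0.01],-0.52]] step15
[[[0.1,0.0,0.0],0.0],[[0.4,0.01,0.0],0.0],[[0.86,0.02,0.0],0.0],[[1.47,0.03,0.0],0.0],[[2.21,0.05,0.0],0.0]] step19
[[[0.84,0.01,0.0],0.0],[[1.77,0.03,0.0],0.0],[[2.76,0.05,0.0],0.0],[[3.79,0.08,0.0],0.0],[[4.85,0.1,0.0],0.0]] step27
[[[1.05,0.02,0.0],0.0],[[2.09,0.04,0.0],0.0],[[3.08,0.06,0.0],0.0],[[4.01,0.08,0.0],0.0],[[4.85,0.1,0.0],0.0]] step26
[[[0.74,0.02,0.0],0.0],[[1.35,0.03,0.0],0.0],[[1.81,0.04,0.0],0.0],[[2.11,0.05,0.0],0.0],[[2.21,0.05,0.0],0.0]] step19
end [520.06 200.03 190.08   8.7 ]
```

>>> {"op": "apply_moves", "data": {"targets": [[[0.09,0.01,0],-0.03],[[0.34,0.02,0],-0.1],[[0.73,0.05,0],-0.21],[[1.22,0.08,-0.01],-0.35],[[1.81,0.12,-0.01],-0.52]]}}

```text
t: 42.15
eef_pos: [554.1, -277.5, 188.6]
orientation: [-2.196, -2.245, 0.001]
force: [0.1, 0.3, 0.6]
grip_width: 43.9
grip_force: 0.0
```

>>> {"op": "apply_moves", "data": {"targets": [[[0.64,0.07,0],-0.19],[[1.32,0.15,-0.01],-0.39],[[2.02,0.23,-0.01],-0.59],[[2.7,0.3,-0.01],-0.79],[[3.34,0.37,-0.02],-0.98]]}}

```text
t: 42.57
eef_pos: [561.9, -192.4, 189.5]
orientation: [-2.096, -2.34, -0.0]
force: [0.3, 0.2, -0.8]
grip_width: 44.1
grip_force: 0.0
```

>>> {"op": "apply_moves", "data": {"targets": [[[0.58,0.12,0],-0.17],[[1.07,0.22,0],-0.31],[[1.45,0.29,-0.01],-0.42],[[1.69,0.34,-0.01],-0.49],[[1.78,0.36,-0.01],-0.52]]}}

```text
t: 42.98
eef_pos: [566.2, -149.0, 190.0]
orientation: [-2.045, -2.385, -0.0]
force: [-0.0, 0.2, 0.3]
grip_width: 44.1
grip_force: 0.0
```

>>> {"op": "apply_moves", "data": {"targets": [[[0.1,0,0],0],[[0.4,0.01,0],0],[[0.86,0.02,0],0],[[1.47,0.03,0],0],[[2.21,0.05,0],0]], "gripper": 60}}

```text
t: 43.4
eef_pos: [558.5, -95.1, 190.0]
orientation: [2.049, 2.381, -0.0]
force: [0.8, -0.6, -0.3]
grip_width: 59.4
grip_force: 0.0
```

>>> {"op": "apply_moves", "data": {"targets": [[[0.84,0.01,0],0],[[1.77,0.03,0],0],[[2.76,0.05,0],0],[[3.79,0.08,0],0],[[4.85,0.1,0],0]]}}

```text
t: 43.82
eef_pos: [542.5, 26.5, 190.1]
orientation: [2.047, 2.383, 0.0]
force: [-0.4, -0.0, -0.2]
grip_width: 60.0
grip_force: 0.0
```

>>> {"op": "apply_moves", "data": {"targets": [[[1.05,0.02,0],0],[[2.09,0.04,0],0],[[3.08,0.06,0],0],[[4.01,0.08,0],0],[[4.85,0.1,0],0]]}}

```text
t: 44.23
eef_pos: [526.4, 147.4, 190.1]
orientation: [-2.046, -2.384, -0.001]
force: [-0.1, 0.6, -0.6]
grip_width: 59.5
grip_force: 0.0
```

>>> {"op": "apply_moves", "data": {"targets": [[[0.74,0.02,0],0],[[1.35,0.03,0],0],[[1.81,0.04,0],0],[[2.11,0.05,0],0],[[2.21,0.05,0],0]]}}

```text
t: 44.65
eef_pos: [519.6, 201.3, 190.0]
orientation: [-2.045, -2.385, -0.0]
force: [-0.2, -0.2, 0.1]
grip_width: 60.0
grip_force: 0.0
```

```bash
python3 - <<'E'
from h import *
from plan import *
T=robot.get_image("top"); S=robot.get_image("scene")
c=blobs(T,(20,100,120),(35,255,255),(452,265,512,295),60)[0]; print("T bar",rect(T,c,64))
c=blobs(S,(20,90,190),(35,255,255),(160,130,232,185),60)[0]; print("S bar",rect(S,c,64))
cv2.imwrite("pics/n2.png",cv2.resize(T["color"][230:330,430:530],None,fx=6,fy=6,interpolation=2)[:,:,::-1])
b=(440.98,338.33)
plan([(*b,190,8.7,2),(*b,105,8.7,2),(*b,63.6,8.7,1)])
E
```

```text
T bar [ 549.9 -323.1  114.4   27.6   87.5]
S bar [ 550.2 -320.5  116.5   28.8   87.3]
[[[0.17,-0.06,0.0],0.0],[[0.62,-0.24,0.0],0.0],[[1.28,-0.49,0.0],0.0],[[2.09,-0.81,0.0],0.0],[[2.97,-1.14,0.0],0.0]] step23
[[[0.88,-0.34,0.0],0.0],[[1.69,-0.66,0.0],0.0],[[2.36,-0.91,0.0],0.0],[[2.81,-1.09,0.0],0.0],[[2.98,-1.15,0.0],0.0]] step24
[[[0.0,0.0,0.1],0.0],[[0.0,0.0,0.35],0.0],[[0.0,0.0,0.74],0.0],[[0.0,0.0,1.2],0.0],[[0.0,0.0,1.7],0.0]] step12
[[[0.0,0.0,0.51],0.0],[[0.0,0.0,0.97],0.0],[[0.0,0.0,1.35],0.0],[[0.0,0.0,1.61],0.0],[[0.0,0.0,1.7],0.0]] step13
[[[0.0,0.0,0.17],0.0],[[0.0,0.0,0.58],0.0],[[0.0,0.0,1.08],0.0],[[0.0,0.0,1.49],0.0],[[0.0,0.0,1.66],0.0]] step13
end [440.97 338.41  63.58   8.7 ]
```

View pics/n2.png

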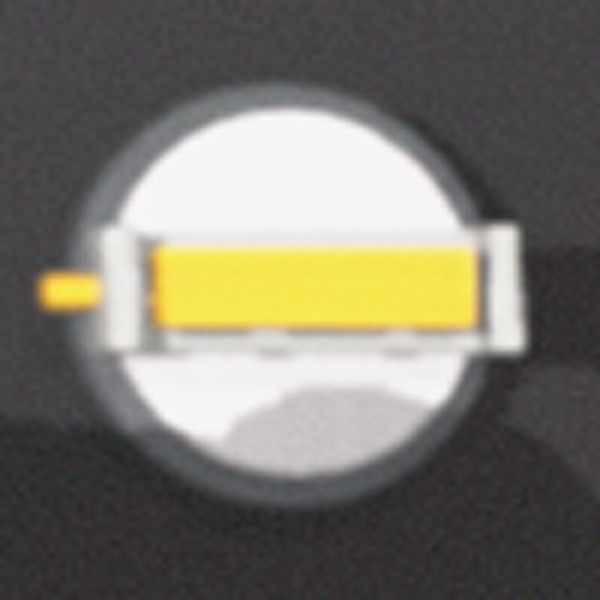

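The bar lies flat between the cheeks. The measured centre, allowing for the visible end face, is (550,−324.5), which matches the nest. Now the bur block goes back.

>>> {"op": "apply_moves", "data": {"targets": [[[0.17,-0.06,0],0],[[0.62,-0.24,0],0],[[1.28,-0.49,0],0],[[2.09,-0.81,0],0],[[2.97,-1.14,0],0]]}}

```text
t: 45.17
eef_pos: [480.1, 269.5, 190.1]
orientation: [-2.049, -2.382, -0.0]
force: [0.2, 0.6, -0.0]
grip_width: 59.9
grip_force: 0.0
```

>>> {"op": "apply_moves", "data": {"targets": [[[0.88,-0.34,0],0],[[1.69,-0.66,0],0],[[2.36,-0.91,0],0],[[2.81,-1.09,0],0],[[2.98,-1.15,0],0]]}}

```text
t: 45.58
eef_pos: [439.4, 340.4, 190.0]
orientation: [-2.043, -2.386, -0.0]
force: [-0.3, 0.8, 0.2]
grip_width: 59.9
grip_force: 0.0
```

>>> {"op": "apply_moves", "data": {"targets": [[[0,0,0.1],0],[[0,0,0.35],0],[[0,0,0.74],0],[[0,0,1.2],0],[[0,0,1.7],0]]}}

```text
t: 46.0
eef_pos: [441.4, 337.4, 146.2]
orientation: [2.048, 2.382, -0.0]
force: [-0.7, 0.3, -1.0]
grip_width: 60.0
grip_force: 0.0
```

>>> {"op": "apply_moves", "data": {"targets": [[[0,0,0.51],0],[[0,0,0.97],0],[[0,0,1.35],0],[[0,0,1.61],0],[[0,0,1.7],0]]}}

```text
t: 46.42
eef_pos: [440.6, 337.8, 103.6]
orientation: [-2.047, -2.383, 0.003]
force: [0.9, -0.4, -0.2]
grip_width: 60.0
grip_force: 0.0
```

>>> {"op": "apply_moves", "data": {"targets": [[[0,0,0.17],0],[[0,0,0.58],0],[[0,0,1.08],0],[[0,0,1.49],0],[[0,0,1.66],0]]}}

```text
t: 46.83
eef_pos: [440.1, 337.8, 61.4]
orientation: [-2.046, -2.383, 0.004]
force: [0.3, 0.6, 0.0]
grip_width: 59.9
grip_force: 0.0
```

>>> {"op": "apply_moves", "data": {"targets": [[[0,0,0],0],[[0,0,0],0],[[0,0,0],0],[[0,0,0],0],[[0,0,0],0]], "gripper": 46}}

```text
t: 47.25
eef_pos: [441.2, 338.7, 64.1]
orientation: [2.047, 2.384, 0.002]
force: [-0.4, -0.1, -0.0]
grip_width: 46.8
grip_force: 0.0
```

>>> {"op": "apply_moves", "data": {"targets": [[[0,0,0],0],[[0,0,0],0],[[0,0,0],0],[[0,0,0],0],[[0,0,0],0]], "gripper": 34}}

```text
t: 47.67
eef_pos: [441.1, 338.5, 63.8]
orientation: [-2.047, -2.383, -0.001]
force: [-2.1, -1.1, 4.4]
grip_width: 42.1
grip_force: 29.9
```

```bash
python3 - <<'E'
from plan import *
b=cmd()[:2]; p=np.array([572.85,-87.11])+b-[440.98,338.33]
plan([(*b,69,8.7,1),(*b,190,8.7,2),(*p,190,8.7,4),(*p,72,8.7,3),(*p,65.7,8.7,1)])
E
```

```text
[[[0.0,0.0,-0.02],0.0],[[0.0,0.0,-0.08],0.0],[[0.0,0.0,-0.14],0.0],[[0.0,0.0,-0.19],0.0],[[0.0,0.0,-0.22],0.0]] step2
[[[0.0,0.0,-0.14],0.0],[[0.0,0.0,-0.5],0.0],[[0.0,0.0,-1.04],0.0],[[0.0,0.0,-1.7],0.0],[[0.0,0.0,-2.42],0.0]] step18
[[[0.0,0.0,-0.71],0.0],[[0.0,0.0,-1.37],0.0],[[0.0,0.0,-1.91],0.0],[[0.0,0.0,-2.28],0.0],[[0.0,0.0,-2.42],0.0]] step18
[[[-0.13,0.02,0.0],0.0],[[-0.49,0.07,0.0],0.0],[[-1.07,0.16,0.0],0.0],[[-1.83,0.27,0.0],0.0],[[-2.75,0.41,0.0],0.0]] step23
[[[-1.06,0.16,0.0],0.0],[[-2.21,0.33,0.0],0.0],[[-3.45,0.52,0.0],0.0],[[-4.74,0.71,0.0],0.0],[[-6.06,0.91,0.0],0.0]] step33
[[[-1.32,0.2,0.0],0.0],[[-2.61,0.39,0.0],0.0],[[-3.85,0.58,0.0],0.0],[[-5.0,0.75,0.0],0.0],[[-6.06,0.91,0.0],0.0]] step33
[[[-0.92,0.14,0.0],0.0],[[-1.68,0.25,0.0],0.0],[[-2.26,0.34,0.0],0.0],[[-2.62,0.39,0.0],0.0],[[-2.75,0.41,0.0],0.0]] step23
[[[0.0,0.0,0.06],0.0],[[0.0,0.0,0.23],0.0],[[0.0,0.0,0.49],0.0],[[0.0,0.0,0.83],0.0],[[0.0,0.0,1.22],0.0]] step10
[[[0.0,0.0,0.44],0.0],[[0.0,0.0,0.91],0.0],[[0.0,0.0,1.38],0.0],[[0.0,0.0,1.84],0.0],[[0.0,0.0,2.28],0.0]] step12
[[[0.0,0.0,0.39],0.0],[[0.0,0.0,0.73],0.0],[[0.0,0.0,0.99],0.0],[[0.0,0.0,1.16],0.0],[[0.0,0.0,1.22],0.0]] step10
[[[0.0,0.0,0.03],0.0],[[0.0,0.0,0.09],0.0],[[0.0,0.0,0.17],0.0],[[0.0,0.0,0.23],0.0],[[0.0,0.0,0.26],0.0]] step2
end [572.84 -87.03  65.58   8.7 ]
```

>>> {"op": "apply_moves", "data": {"targets": [[[0,0,-0.02],0],[[0,0,-0.08],0],[[0,0,-0.14],0],[[0,0,-0.19],0],[[0,0,-0.22],0]]}}

```text
t: 48.08
eef_pos: [441.0, 338.4, 69.2]
orientation: [-2.047, -2.383, -0.0]
force: [0.0, -0.5, -0.2]
grip_width: 42.2
grip_force: 29.9
```

>>> {"op": "apply_moves", "data": {"targets": [[[0,0,-0.14],0],[[0,0,-0.5],0],[[0,0,-1.04],0],[[0,0,-1.7],0],[[0,0,-2.42],0]]}}

```text
t: 48.5
eef_pos: [440.8, 338.2, 130.6]
orientation: [-2.047, -2.383, 0.001]
force: [0.3, 0.2, -1.3]
grip_width: 41.5
grip_force: 29.9
```

>>> {"op": "apply_moves", "data": {"targets": [[[0,0,-0.71],0],[[0,0,-1.37],0],[[0,0,-1.91],0],[[0,0,-2.28],0],[[0,0,-2.42],0]]}}

```text
t: 48.92
eef_pos: [441.5, 338.9, 192.1]
orientation: [2.047, 2.383, 0.004]
force: [0.3, 0.9, -2.0]
grip_width: 41.8
grip_force: 29.9
```

>>> {"op": "apply_moves", "data": {"targets": [[[-0.13,0.02,0],0],[[-0.49,0.07,0],0],[[-1.07,0.16,0],0],[[-1.83,0.27,0],0],[[-2.75,0.41,0],0]]}}

```text
t: 49.33
eef_pos: [461.3, 270.4, 189.1]
orientation: [-2.046, -2.384, 0.002]
force: [0.7, 0.1, -1.7]
grip_width: 41.7
grip_force: 29.9
```

>>> {"op": "apply_moves", "data": {"targets": [[[-1.06,0.16,0],0],[[-2.21,0.33,0],0],[[-3.45,0.52,0],0],[[-4.74,0.71,0],0],[[-6.06,0.91,0],0]]}}

```text
t: 49.75
eef_pos: [506.7, 122.5, 189.3]
orientation: [-2.047, -2.382, 0.002]
force: [1.1, 0.8, -1.3]
grip_width: 42.1
grip_force: 29.9
```

>>> {"op": "apply_moves", "data": {"targets": [[[-1.32,0.2,0],0],[[-2.61,0.39,0],0],[[-3.85,0.58,0],0],[[-5.0,0.75,0],0],[[-6.06,0.91,0],0]]}}

```text
t: 50.17
eef_pos: [551.7, -24.5, 189.4]
orientation: [-2.049, -2.381, 0.002]
force: [0.0, -0.4, -1.6]
grip_width: 41.7
grip_force: 29.9
```

>>> {"op": "apply_moves", "data": {"targets": [[[-0.92,0.14,0],0],[[-1.68,0.25,0],0],[[-2.26,0.34,0],0],[[-2.62,0.39,0],0],[[-2.75,0.41,0],0]]}}

```text
t: 50.58
eef_pos: [572.1, -89.9, 189.5]
orientation: [-2.05, -2.38, 0.002]
force: [-0.3, -1.2, -0.8]
grip_width: 41.5
grip_force: 29.9
```

>>> {"op": "apply_moves", "data": {"targets": [[[0,0,0.06],0],[[0,0,0.23],0],[[0,0,0.49],0],[[0,0,0.83],0],[[0,0,1.22],0]]}}

```text
t: 51.0
eef_pos: [572.8, -86.2, 158.6]
orientation: [-2.045, -2.385, -0.001]
force: [-1.0, 0.0, -1.7]
grip_width: 41.8
grip_force: 29.9
```

>>> {"op": "apply_moves", "data": {"targets": [[[0,0,0.44],0],[[0,0,0.91],0],[[0,0,1.38],0],[[0,0,1.84],0],[[0,0,2.28],0]]}}

```text
t: 51.42
eef_pos: [572.6, -87.0, 101.0]
orientation: [-2.046, -2.383, 0.001]
force: [0.3, -0.6, -1.7]
grip_width: 41.9
grip_force: 29.9
```

>>> {"op": "apply_moves", "data": {"targets": [[[0,0,0.39],0],[[0,0,0.73],0],[[0,0,0.99],0],[[0,0,1.16],0],[[0,0,1.22],0]]}}

```text
t: 51.83
eef_pos: [572.6, -87.1, 71.3]
orientation: [-2.046, -2.383, 0.001]
force: [-0.5, -0.5, -1.1]
grip_width: 41.7
grip_force: 29.9
```

>>> {"op": "apply_moves", "data": {"targets": [[[0,0,0.03],0],[[0,0,0.09],0],[[0,0,0.17],0],[[0,0,0.23],0],[[0,0,0.26],0]]}}

```text
t: 52.25
eef_pos: [572.9, -87.1, 65.8]
orientation: [2.047, 2.383, 0.001]
force: [-4.5, 0.9, 9.6]
grip_width: 41.7
grip_force: 29.9
```

>>> {"op": "apply_moves", "data": {"targets": [[[0,0,0],0],[[0,0,0],0],[[0,0,0],0],[[0,0,0],0],[[0,0,0],0]]}}

```text
t: 52.67
eef_pos: [573.0, -87.0, 65.9]
orientation: [2.047, 2.383, 0.001]
force: [-1.9, 1.0, 4.9]
grip_width: 42.0
grip_force: 29.9
```

>>> {"op": "apply_moves", "data": {"targets": [[[0,0,0],0],[[0,0,0],0],[[0,0,0],0],[[0,0,0],0],[[0,0,0],0]], "gripper": 56}}

```text
t: 53.08
eef_pos: [572.8, -87.0, 65.4]
orientation: [-2.047, -2.384, 0.0]
force: [0.2, -0.7, -0.5]
grip_width: 55.4
grip_force: 0.0
```

```bash
python3 - <<'E'
from plan import *
b=cmd()[:2]; m=np.array([526.05,334.41])
plan([(*b,190,8.7,2),(*m,190,8.7,4),(*m,105,8.7,2),(*m,63.6,8.7,1)])
E
```

```text
[[[0.0,0.0,-0.14],0.0],[[0.0,0.0,-0.52],0.0],[[0.0,0.0,-1.07],0.0],[[0.0,0.0,-1.75],0.0],[[0.0,0.0,-2.49],0.0]] step19
[[[0.0,0.0,-0.73],0.0],[[0.0,0.0,-1.41],0.0],[[0.0,0.0,-1.97],0.0],[[0.0,0.0,-2.35],0.0],[[0.0,0.0,-2.49],0.0]] step18
[[[0.12,0.01,0.0],0.0],[[0.47,0.02,0.0],0.0],[[1.03,0.04,0.0],0.0],[[1.76,0.07,0.0],0.0],[[2.65,0.11,0.0],0.0]] step22
[[[1.01,0.04,0.0],0.0],[[2.12,0.09,0.0],0.0],[[3.32,0.14,0.0],0.0],[[4.56,0.19,0.0],0.0],[[5.82,0.24,0.0],0.0]] step32
[[[1.27,0.05,0.0],0.0],[[2.51,0.1,0.0],0.0],[[3.7,0.15,0.0],0.0],[[4.82,0.2,0.0],0.0],[[5.83,0.24,0.0],0.0]] step32
[[[0.88,0.04,0.0],0.0],[[1.62,0.07,0.0],0.0],[[2.17,0.09,0.0],0.0],[[2.52,0.1,0.0],0.0],[[2.65,0.11,0.0],0.0]] step22
[[[0.0,0.0,0.1],0.0],[[0.0,0.0,0.35],0.0],[[0.0,0.0,0.74],0.0],[[0.0,0.0,1.2],0.0],[[0.0,0.0,1.7],0.0]] step12
[[[0.0,0.0,0.51],0.0],[[0.0,0.0,0.97],0.0],[[0.0,0.0,1.35],0.0],[[0.0,0.0,1.61],0.0],[[0.0,0.0,1.7],0.0]] step13
[[[0.0,0.0,0.17],0.0],[[0.0,0.0,0.58],0.0],[[0.0,0.0,1.08],0.0],[[0.0,0.0,1.49],0.0],[[0.0,0.0,1.66],0.0]] step13
end [526.04 334.49  63.58   8.7 ]
```

>>> {"op": "apply_moves", "data": {"targets": [[[0,0,-0.14],0],[[0,0,-0.52],0],[[0,0,-1.07],0],[[0,0,-1.75],0],[[0,0,-2.49],0]]}}

```text
t: 53.5
eef_pos: [572.6, -87.1, 128.9]
orientation: [-2.047, -2.383, 0.0]
force: [0.2, 0.3, -0.6]
grip_width: 56.1
grip_force: 0.0
```

>>> {"op": "apply_moves", "data": {"targets": [[[0,0,-0.73],0],[[0,0,-1.41],0],[[0,0,-1.97],0],[[0,0,-2.35],0],[[0,0,-2.49],0]]}}

```text
t: 53.92
eef_pos: [573.5, -87.2, 192.2]
orientation: [2.046, 2.382, 0.003]
force: [0.3, 0.3, 0.6]
grip_width: 55.9
grip_force: 0.0
```

>>> {"op": "apply_moves", "data": {"targets": [[[0.12,0.01,0],0],[[0.47,0.02,0],0],[[1.03,0.04,0],0],[[1.76,0.07,0],0],[[2.65,0.11,0],0]]}}

```text
t: 54.33
eef_pos: [564.7, -20.7, 188.9]
orientation: [-2.048, -2.381, 0.002]
force: [-0.8, 0.5, 0.1]
grip_width: 55.7
grip_force: 0.0
```

>>> {"op": "apply_moves", "data": {"targets": [[[1.01,0.04,0],0],[[2.12,0.09,0],0],[[3.32,0.14,0],0],[[4.56,0.19,0],0],[[5.82,0.24,0],0]]}}

```text
t: 54.75
eef_pos: [548.2, 125.6, 189.0]
orientation: [-2.046, -2.383, 0.002]
force: [-0.6, -0.0, -0.3]
grip_width: 55.7
grip_force: 0.0
```

>>> {"op": "apply_moves", "data": {"targets": [[[1.27,0.05,0],0],[[2.51,0.1,0],0],[[3.7,0.15,0],0],[[4.82,0.2,0],0],[[5.83,0.24,0],0]]}}

```text
t: 55.17
eef_pos: [531.7, 271.3, 188.8]
orientation: [-2.044, -2.384, 0.002]
force: [-0.3, -0.3, 0.0]
grip_width: 55.9
grip_force: 0.0
```

>>> {"op": "apply_moves", "data": {"targets": [[[0.88,0.04,0],0],[[1.62,0.07,0],0],[[2.17,0.09,0],0],[[2.52,0.1,0],0],[[2.65,0.11,0],0]]}}

```text
t: 55.58
eef_pos: [525.1, 335.9, 189.3]
orientation: [-2.044, -2.385, 0.002]
force: [0.0, -0.9, 0.2]
grip_width: 55.9
grip_force: 0.0
```

>>> {"op": "apply_moves", "data": {"targets": [[[0,0,0.1],0],[[0,0,0.35],0],[[0,0,0.74],0],[[0,0,1.2],0],[[0,0,1.7],0]]}}

```text
t: 56.0
eef_pos: [526.2, 333.6, 146.3]
orientation: [2.048, 2.382, -0.0]
force: [0.2, -0.3, 1.1]
grip_width: 55.9
grip_force: 0.0
```

>>> {"op": "apply_moves", "data": {"targets": [[[0,0,0.51],0],[[0,0,0.97],0],[[0,0,1.35],0],[[0,0,1.61],0],[[0,0,1.7],0]]}}

```text
t: 56.42
eef_pos: [525.6, 334.2, 103.5]
orientation: [-2.046, -2.383, 0.003]
force: [-0.6, 0.3, -0.6]
grip_width: 56.1
grip_force: 0.0
```

>>> {"op": "apply_moves", "data": {"targets": [[[0,0,0.17],0],[[0,0,0.58],0],[[0,0,1.08],0],[[0,0,1.49],0],[[0,0,1.66],0]]}}

```text
t: 56.83
eef_pos: [525.1, 333.9, 61.2]
orientation: [-2.046, -2.383, 0.004]
force: [-0.2, 0.6, -0.3]
grip_width: 55.8
grip_force: 0.0
```

>>> {"op": "apply_moves", "data": {"targets": [[[0,0,0],0],[[0,0,0],0],[[0,0,0],0],[[0,0,0],0],[[0,0,0],0]], "gripper": 40}}

```text
t: 57.25
eef_pos: [526.3, 334.7, 64.1]
orientation: [2.047, 2.383, 0.002]
force: [-1.2, -0.0, 0.5]
grip_width: 40.8
grip_force: 0.0
```

>>> {"op": "apply_moves", "data": {"targets": [[[0,0,0],0],[[0,0,0],0],[[0,0,0],0],[[0,0,0],0],[[0,0,0],0]]}}

```text
t: 57.67
eef_pos: [526.0, 334.5, 63.6]
orientation: [-2.047, -2.384, -0.0]
force: [-0.7, 0.4, 0.1]
grip_width: 40.0
grip_force: 0.0
```

>>> {"op": "apply_moves", "data": {"targets": [[[0,0,0],0],[[0,0,0],0],[[0,0,0],0],[[0,0,0],0],[[0,0,0],0]], "gripper": 28}}

```text
t: 58.08
eef_pos: [526.1, 334.5, 63.6]
orientation: [2.047, 2.383, 0.0]
force: [0.5, -0.2, -0.0]
grip_width: 34.7
grip_force: 30.0
```

```bash
python3 - <<'E'
from plan import *
b=cmd()[:2]; p=np.array([555.78,32.68])+b-[526.05,334.41]
plan([(*b,69,8.7,1),(*b,190,8.7,2),(*p,190,8.7,3),(*p,72,8.7,3),(*p,66,8.7,1)])
E
```

```text
[[[0.0,0.0,-0.02],0.0],[[0.0,0.0,-0.08],0.0],[[0.0,0.0,-0.14],0.0],[[0.0,0.0,-0.19],0.0],[[0.0,0.0,-0.22],0.0]] step2
[[[0.0,0.0,-0.14],0.0],[[0.0,0.0,-0.5],0.0],[[0.0,0.0,-1.04],0.0],[[0.0,0.0,-1.7],0.0],[[0.0,0.0,-2.42],0.0]] step18
[[[0.0,0.0,-0.71],0.0],[[0.0,0.0,-1.37],0.0],[[0.0,0.0,-1.91],0.0],[[0.0,0.0,-2.28],0.0],[[0.0,0.0,-2.42],0.0]] step18
[[[-0.15,-0.01,0.0],0.0],[[-0.59,-0.03,0.0],0.0],[[-1.26,-0.07,0.0],0.0],[[-2.12,-0.11,0.0],0.0],[[-3.14,-0.17,0.0],0.0]] step26
[[[-1.12,-0.06,0.0],0.0],[[-2.31,-0.12,0.0],0.0],[[-3.52,-0.19,0.0],0.0],[[-4.71,-0.25,0.0],0.0],[[-5.83,-0.31,0.0],0.0]] step30
[[[-1.02,-0.06,0.0],0.0],[[-1.88,-0.1,0.0],0.0],[[-2.55,-0.14,0.0],0.0],[[-2.99,-0.16,0.0],0.0],[[-3.14,-0.17,0.0],0.0]] step26
[[[0.0,0.0,0.06],0.0],[[0.0,0.0,0.23],0.0],[[0.0,0.0,0.49],0.0],[[0.0,0.0,0.83],0.0],[[0.0,0.0,1.22],0.0]] step10
[[[0.0,0.0,0.44],0.0],[[0.0,0.0,0.91],0.0],[[0.0,0.0,1.38],0.0],[[0.0,0.0,1.84],0.0],[[0.0,0.0,2.28],0.0]] step12
[[[0.0,0.0,0.39],0.0],[[0.0,0.0,0.73],0.0],[[0.0,0.0,0.99],0.0],[[0.0,0.0,1.16],0.0],[[0.0,0.0,1.22],0.0]] step10
[[[0.0,0.0,0.03],0.0],[[0.0,0.0,0.09],0.0],[[0.0,0.0,0.16],0.0],[[0.0,0.0,0.22],0.0],[[0.0,0.0,0.24],0.0]] step2
end [555.77  32.76  66.08   8.7 ]
```

>>> {"op": "apply_moves", "data": {"targets": [[[0,0,-0.02],0],[[0,0,-0.08],0],[[0,0,-0.14],0],[[0,0,-0.19],0],[[0,0,-0.22],0]]}}

```text
t: 58.5
eef_pos: [526.1, 334.5, 69.3]
orientation: [-2.047, -2.383, -0.0]
force: [0.6, -0.3, -1.2]
grip_width: 34.9
grip_force: 30.0
```

>>> {"op": "apply_moves", "data": {"targets": [[[0,0,-0.14],0],[[0,0,-0.5],0],[[0,0,-1.04],0],[[0,0,-1.7],0],[[0,0,-2.42],0]]}}

```text
t: 58.92
eef_pos: [526.1, 334.4, 131.2]
orientation: [2.047, 2.383, 0.0]
force: [0.0, 0.5, -1.1]
grip_width: 34.8
grip_force: 30.0
```

>>> {"op": "apply_moves", "data": {"targets": [[[0,0,-0.71],0],[[0,0,-1.37],0],[[0,0,-1.91],0],[[0,0,-2.28],0],[[0,0,-2.42],0]]}}

```text
t: 59.33
eef_pos: [526.8, 334.9, 192.8]
orientation: [2.046, 2.383, 0.005]
force: [-0.4, 0.4, -1.7]
grip_width: 34.8
grip_force: 30.0
```

>>> {"op": "apply_moves", "data": {"targets": [[[-0.15,-0.01,0],0],[[-0.59,-0.03,0],0],[[-1.26,-0.07,0],0],[[-2.12,-0.11,0],0],[[-3.14,-0.17,0],0]]}}

```text
t: 59.75
eef_pos: [533.3, 254.2, 189.0]
orientation: [-2.046, -2.384, 0.003]
force: [0.6, -0.0, -2.8]
grip_width: 34.8
grip_force: 30.0
```

>>> {"op": "apply_moves", "data": {"targets": [[[-1.12,-0.06,0],0],[[-2.31,-0.12,0],0],[[-3.52,-0.19,0],0],[[-4.71,-0.25,0],0],[[-5.83,-0.31,0],0]]}}

```text
t: 60.17
eef_pos: [547.4, 106.9, 189.3]
orientation: [-2.049, -2.381, 0.002]
force: [-0.6, 0.7, -2.6]
grip_width: 34.7
grip_force: 30.0
```

>>> {"op": "apply_moves", "data": {"targets": [[[-1.02,-0.06,0],0],[[-1.88,-0.1,0],0],[[-2.55,-0.14,0],0],[[-2.99,-0.16,0],0],[[-3.14,-0.17,0],0]]}}

```text
t: 60.58
eef_pos: [555.2, 29.3, 189.6]
orientation: [-2.051, -2.379, 0.002]
force: [-0.3, -0.7, -0.9]
grip_width: 35.1
grip_force: 30.0
```

>>> {"op": "apply_moves", "data": {"targets": [[[0,0,0.06],0],[[0,0,0.23],0],[[0,0,0.49],0],[[0,0,0.83],0],[[0,0,1.22],0]]}}

```text
t: 61.0
eef_pos: [555.7, 33.7, 158.5]
orientation: [-2.045, -2.385, -0.0]
force: [1.3, 0.9, -2.3]
grip_width: 34.6
grip_force: 30.0
```

>>> {"op": "apply_moves", "data": {"targets": [[[0,0,0.44],0],[[0,0,0.91],0],[[0,0,1.38],0],[[0,0,1.84],0],[[0,0,2.28],0]]}}

```text
t: 61.42
eef_pos: [555.5, 32.7, 101.0]
orientation: [-2.046, -2.383, 0.001]
force: [0.1, 0.3, -1.6]
grip_width: 34.5
grip_force: 30.0
```

>>> {"op": "apply_moves", "data": {"targets": [[[0,0,0.39],0],[[0,0,0.73],0],[[0,0,0.99],0],[[0,0,1.16],0],[[0,0,1.22],0]]}}

```text
t: 61.83
eef_pos: [555.6, 32.7, 71.4]
orientation: [-2.046, -2.383, 0.001]
force: [0.0, -0.8, -1.6]
grip_width: 34.4
grip_force: 30.0
```

>>> {"op": "apply_moves", "data": {"targets": [[[0,0,0.03],0],[[0,0,0.09],0],[[0,0,0.16],0],[[0,0,0.22],0],[[0,0,0.24],0]]}}

```text
t: 62.25
eef_pos: [555.8, 32.8, 66.0]
orientation: [2.047, 2.383, 0.0]
force: [-0.3, 0.5, -2.0]
grip_width: 34.6
grip_force: 30.0
```

>>> {"op": "apply_moves", "data": {"targets": [[[0,0,0],0],[[0,0,0],0],[[0,0,0],0],[[0,0,0.02],0],[[0,0,0.02],0]]}}

```text
t: 62.67
eef_pos: [555.8, 32.8, 65.6]
orientation: [-2.047, -2.383, -0.0]
force: [0.6, -0.8, -2.2]
grip_width: 34.7
grip_force: 30.0
```

>>> {"op": "apply_moves", "data": {"targets": [[[0,0,0],0],[[0,0,0],0],[[0,0,0],0],[[0,0,0],0],[[0,0,0],0]], "gripper": 56}}

```text
t: 63.08
eef_pos: [555.9, 32.8, 65.6]
orientation: [2.047, 2.383, 0.0]
force: [0.1, -0.1, 0.4]
grip_width: 54.3
grip_force: 0.0
```

```bash
python3 - <<'E'
from plan import *
c=cmd(); c[2]-=.5; b=c[:2]; m=np.array([610.02,331.07])
plan([(*b,190,8.7,2),(*m,190,8.7,3),(*m,105,8.7,2),(*m,63.8,8.7,1)],c)
E
```

```text
[[[0.0,0.0,-0.14],0.0],[[0.0,0.0,-0.52],0.0],[[0.0,0.0,-1.07],0.0],[[0.0,0.0,-1.75],0.0],[[0.0,0.0,-2.49],0.0]] step19
[[[0.0,0.0,-0.73],0.0],[[0.0,0.0,-1.41],0.0],[[0.0,0.0,-1.97],0.0],[[0.0,0.0,-2.35],0.0],[[0.0,0.0,-2.49],0.0]] step18
[[[0.15,0.05,0.0],0.0],[[0.56,0.19,0.0],0.0],[[1.19,0.41,0.0],0.0],[[2.01,0.69,0.0],0.0],[[2.97,1.02,0.0],0.0]] step25
[[[1.07,0.37,0.0],0.0],[[2.19,0.76,0.0],0.0],[[3.34,1.15,0.0],0.0],[[4.46,1.54,0.0],0.0],[[5.52,1.91,0.0],0.0]] step30
[[[0.97,0.33,0.0],0.0],[[1.78,0.61,0.0],0.0],[[2.42,0.83,0.0],0.0],[[2.83,0.97,0.0],0.0],[[2.98,1.02,0.0],0.0]] step26
[[[0.0,0.0,0.1],0.0],[[0.0,0.0,0.35],0.0],[[0.0,0.0,0.74],0.0],[[0.0,0.0,1.2],0.0],[[0.0,0.0,1.7],0.0]] step12
[[[0.0,0.0,0.51],0.0],[[0.0,0.0,0.97],0.0],[[0.0,0.0,1.35],0.0],[[0.0,0.0,1.61],0.0],[[0.0,0.0,1.7],0.0]] step13
[[[0.0,0.0,0.17],0.0],[[0.0,0.0,0.58],0.0],[[0.0,0.0,1.07],0.0],[[0.0,0.0,1.48],0.0],[[0.0,0.0,1.65],0.0]] step12
end [610.01 331.15  63.83   8.7 ]
```

>>> {"op": "apply_moves", "data": {"targets": [[[0,0,-0.14],0],[[0,0,-0.52],0],[[0,0,-1.07],0],[[0,0,-1.75],0],[[0,0,-2.49],0]]}}

```text
t: 63.5
eef_pos: [555.6, 32.6, 129.0]
orientation: [-2.047, -2.383, 0.0]
force: [-0.0, 0.7, -0.0]
grip_width: 55.7
grip_force: 0.0
```

>>> {"op": "apply_moves", "data": {"targets": [[[0,0,-0.73],0],[[0,0,-1.41],0],[[0,0,-1.97],0],[[0,0,-2.35],0],[[0,0,-2.49],0]]}}

```text
t: 63.92
eef_pos: [556.5, 32.8, 192.2]
orientation: [2.046, 2.382, 0.004]
force: [-0.1, 0.2, -0.9]
grip_width: 55.8
grip_force: 0.0
```

>>> {"op": "apply_moves", "data": {"targets": [[[0.15,0.05,0],0],[[0.56,0.19,0],0],[[1.19,0.41,0],0],[[2.01,0.69,0],0],[[2.97,1.02,0],0]], "gripper": 68}}

```text
t: 64.33
eef_pos: [569.3, 110.9, 189.0]
orientation: [-2.047, -2.382, 0.002]
force: [1.2, 0.7, 0.0]
grip_width: 67.8
grip_force: 0.0
```

>>> {"op": "apply_moves", "data": {"targets": [[[1.07,0.37,0],0],[[2.19,0.76,0],0],[[3.34,1.15,0],0],[[4.46,1.54,0],0],[[5.52,1.91,0],0]]}}

```text
t: 64.75
eef_pos: [595.2, 256.7, 188.5]
orientation: [-2.044, -2.384, 0.002]
force: [0.6, 0.6, -0.2]
grip_width: 67.8
grip_force: 0.0
```

>>> {"op": "apply_moves", "data": {"targets": [[[0.97,0.33,0],0],[[1.78,0.61,0],0],[[2.42,0.83,0],0],[[2.83,0.97,0],0],[[2.98,1.02,0],0]]}}

```text
t: 65.17
eef_pos: [608.9, 333.9, 188.4]
orientation: [-2.042, -2.385, 0.002]
force: [-0.6, -0.4, -0.5]
grip_width: 67.9
grip_force: 0.0
```

>>> {"op": "apply_moves", "data": {"targets": [[[0,0,0.1],0],[[0,0,0.35],0],[[0,0,0.74],0],[[0,0,1.2],0],[[0,0,1.7],0]]}}

```text
t: 65.58
eef_pos: [610.0, 330.2, 146.4]
orientation: [-2.048, -2.382, 0.0]
force: [-0.4, -0.6, -0.4]
grip_width: 68.3
grip_force: 0.0
```

>>> {"op": "apply_moves", "data": {"targets": [[[0,0,0.51],0],[[0,0,0.97],0],[[0,0,1.35],0],[[0,0,1.61],0],[[0,0,1.7],0]]}}

```text
t: 66.0
eef_pos: [609.5, 330.9, 103.4]
orientation: [-2.046, -2.383, 0.003]
force: [0.0, 1.0, -0.2]
grip_width: 67.9
grip_force: 0.0
```

>>> {"op": "apply_moves", "data": {"targets": [[[0,0,0.17],0],[[0,0,0.58],0],[[0,0,1.07],0],[[0,0,1.48],0],[[0,0,1.65],0]]}}

```text
t: 66.42
eef_pos: [609.0, 330.7, 61.3]
orientation: [-2.046, -2.383, 0.004]
force: [-0.1, 0.5, -0.3]
grip_width: 67.9
grip_force: 0.0
```

>>> {"op": "apply_moves", "data": {"targets": [[[0,0,0],0],[[0,0,0],0],[[0,0,0],0],[[0,0,0],0],[[0,0,0],0]], "gripper": 52}}

```text
t: 66.83
eef_pos: [610.3, 331.3, 64.4]
orientation: [2.046, 2.383, 0.002]
force: [0.5, -0.7, -0.1]
grip_width: 52.7
grip_force: 0.0
```

>>> {"op": "apply_moves", "data": {"targets": [[[0,0,0],0],[[0,0,0],0],[[0,0,0],0],[[0,0,0],0],[[0,0,0],0]]}}

```text
t: 67.25
eef_pos: [610.0, 331.1, 63.9]
orientation: [-2.047, -2.383, -0.0]
force: [-0.8, -1.2, -0.2]
grip_width: 51.9
grip_force: 0.0
```

>>> {"op": "apply_moves", "data": {"targets": [[[0,0,0],0],[[0,0,0],0],[[0,0,0],0],[[0,0,0],0],[[0,0,0],0]], "gripper": 40}}

```text
t: 67.67
eef_pos: [610.0, 331.1, 63.8]
orientation: [-2.047, -2.383, 0.0]
force: [-1.8, -0.0, 0.1]
grip_width: 47.1
grip_force: 30.0
```

```bash
python3 - <<'E'
from plan import *
b=cmd()[:2]; p=np.array([564.53,-26.17])+b-[610.02,331.07]
plan([(*b,69,8.7,1),(*b,190,8.7,2),(*p,190,8.7,4),(*p,72,8.7,3),(*p,66,8.7,1)])
E
```

```text
[[[0.0,0.0,-0.02],0.0],[[0.0,0.0,-0.07],0.0],[[0.0,0.0,-0.13],0.0],[[0.0,0.0,-0.19],0.0],[[0.0,0.0,-0.21],0.0]] step2
[[[0.0,0.0,-0.14],0.0],[[0.0,0.0,-0.5],0.0],[[0.0,0.0,-1.04],0.0],[[0.0,0.0,-1.7],0.0],[[0.0,0.0,-2.42],0.0]] step18
[[[0.0,0.0,-0.71],0.0],[[0.0,0.0,-1.37],0.0],[[0.0,0.0,-1.91],0.0],[[0.0,0.0,-2.28],0.0],[[0.0,0.0,-2.42],0.0]] step18
[[[-0.1,-0.03,0.0],0.0],[[-0.39,-0.11,0.0],0.0],[[-0.84,-0.24,0.0],0.0],[[-1.44,-0.41,0.0],0.0],[[-2.16,-0.62,0.0],0.0]] step19
[[[-0.83,-0.24,0.0],0.0],[[-1.74,-0.5,0.0],0.0],[[-2.72,-0.77,0.0],0.0],[[-3.73,-1.06,0.0],0.0],[[-4.76,-1.36,0.0],0.0]] step27
[[[-1.04,-0.3,0.0],0.0],[[-2.05,-0.59,0.0],0.0],[[-3.03,-0.86,0.0],0.0],[[-3.94,-1.12,0.0],0.0],[[-4.77,-1.36,0.0],0.0]] step27
[[[-0.72,-0.21,0.0],0.0],[[-1.32,-0.38,0.0],0.0],[[-1.77,-0.51,0.0],0.0],[[-2.06,-0.59,0.0],0.0],[[-2.16,-0.62,0.0],0.0]] step19
[[[0.0,0.0,0.06],0.0],[[0.0,0.0,0.23],0.0],[[0.0,0.0,0.49],0.0],[[0.0,0.0,0.83],0.0],[[0.0,0.0,1.22],0.0]] step10
[[[0.0,0.0,0.44],0.0],[[0.0,0.0,0.91],0.0],[[0.0,0.0,1.38],0.0],[[0.0,0.0,1.84],0.0],[[0.0,0.0,2.28],0.0]] step12
[[[0.0,0.0,0.39],0.0],[[0.0,0.0,0.73],0.0],[[0.0,0.0,0.99],0.0],[[0.0,0.0,1.16],0.0],[[0.0,0.0,1.22],0.0]] step10
[[[0.0,0.0,0.03],0.0],[[0.0,0.0,0.09],0.0],[[0.0,0.0,0.16],0.0],[[0.0,0.0,0.22],0.0],[[0.0,0.0,0.24],0.0]] step2
end [564.52 -26.09  66.08   8.7 ]
```

>>> {"op": "apply_moves", "data": {"targets": [[[0,0,-0.02],0],[[0,0,-0.07],0],[[0,0,-0.13],0],[[0,0,-0.19],0],[[0,0,-0.21],0]]}}

```text
t: 68.08
eef_pos: [610.1, 331.2, 69.4]
orientation: [2.047, 2.383, 0.001]
force: [0.1, 0.6, -1.2]
grip_width: 47.0
grip_force: 30.0
```

>>> {"op": "apply_moves", "data": {"targets": [[[0,0,-0.14],0],[[0,0,-0.5],0],[[0,0,-1.04],0],[[0,0,-1.7],0],[[0,0,-2.42],0]]}}

```text
t: 68.5
eef_pos: [610.0, 331.1, 131.3]
orientation: [2.047, 2.383, 0.0]
force: [-0.3, -0.2, -1.9]
grip_width: 47.1
grip_force: 30.0
```

>>> {"op": "apply_moves", "data": {"targets": [[[0,0,-0.71],0],[[0,0,-1.37],0],[[0,0,-1.91],0],[[0,0,-2.28],0],[[0,0,-2.42],0]]}}

```text
t: 68.92
eef_pos: [610.7, 331.4, 192.5]
orientation: [2.046, 2.383, 0.004]
force: [0.5, 0.0, -1.5]
grip_width: 47.4
grip_force: 30.0
```

>>> {"op": "apply_moves", "data": {"targets": [[[-0.1,-0.03,0],0],[[-0.39,-0.11,0],0],[[-0.84,-0.24,0],0],[[-1.44,-0.41,0],0],[[-2.16,-0.62,0],0]]}}

```text
t: 69.33
eef_pos: [602.1, 274.1, 188.8]
orientation: [-2.046, -2.384, 0.003]
force: [0.7, 0.0, -1.1]
grip_width: 47.2
grip_force: 30.0
```

>>> {"op": "apply_moves", "data": {"targets": [[[-0.83,-0.24,0],0],[[-1.74,-0.5,0],0],[[-2.72,-0.77,0],0],[[-3.73,-1.06,0],0],[[-4.76,-1.36,0],0]]}}

```text
t: 69.75
eef_pos: [586.2, 150.0, 189.1]
orientation: [-2.047, -2.382, 0.002]
force: [0.4, 0.3, -2.4]
grip_width: 47.1
grip_force: 30.0
```

>>> {"op": "apply_moves", "data": {"targets": [[[-1.04,-0.3,0],0],[[-2.05,-0.59,0],0],[[-3.03,-0.86,0],0],[[-3.94,-1.12,0],0],[[-4.77,-1.36,0],0]]}}

```text
t: 70.17
eef_pos: [570.3, 26.5, 189.3]
orientation: [-2.049, -2.381, 0.002]
force: [0.9, 0.3, -2.3]
grip_width: 47.0
grip_force: 30.0
```

>>> {"op": "apply_moves", "data": {"targets": [[[-0.72,-0.21,0],0],[[-1.32,-0.38,0],0],[[-1.77,-0.51,0],0],[[-2.06,-0.59,0],0],[[-2.16,-0.62,0],0]]}}

```text
t: 70.58
eef_pos: [563.9, -27.8, 189.7]
orientation: [-2.049, -2.381, 0.001]
force: [-0.2, -0.5, -1.8]
grip_width: 47.1
grip_force: 30.0
```

>>> {"op": "apply_moves", "data": {"targets": [[[0,0,0.06],0],[[0,0,0.23],0],[[0,0,0.49],0],[[0,0,0.83],0],[[0,0,1.22],0]]}}

```text
t: 71.0
eef_pos: [564.5, -25.4, 158.5]
orientation: [-2.045, -2.384, -0.0]
force: [-0.8, 0.0, -2.3]
grip_width: 47.4
grip_force: 30.0
```

>>> {"op": "apply_moves", "data": {"targets": [[[0,0,0.44],0],[[0,0,0.91],0],[[0,0,1.38],0],[[0,0,1.84],0],[[0,0,2.28],0]]}}

```text
t: 71.42
eef_pos: [564.2, -26.1, 101.0]
orientation: [-2.046, -2.383, 0.001]
force: [0.0, -0.4, -0.3]
grip_width: 47.3
grip_force: 30.0
```

>>> {"op": "apply_moves", "data": {"targets": [[[0,0,0.39],0],[[0,0,0.73],0],[[0,0,0.99],0],[[0,0,1.16],0],[[0,0,1.22],0]]}}

```text
t: 71.83
eef_pos: [564.3, -26.1, 71.4]
orientation: [-2.046, -2.383, 0.001]
force: [-0.3, 0.3, -2.0]
grip_width: 47.2
grip_force: 30.0
```

>>> {"op": "apply_moves", "data": {"targets": [[[0,0,0.03],0],[[0,0,0.09],0],[[0,0,0.16],0],[[0,0,0.22],0],[[0,0,0.24],0]]}}

```text
t: 72.25
eef_pos: [564.5, -26.0, 66.0]
orientation: [-2.047, -2.384, -0.0]
force: [-0.5, -0.2, -1.5]
grip_width: 47.2
grip_force: 30.0
```

>>> {"op": "apply_moves", "data": {"targets": [[[0,0,0],0],[[0,0,0],0],[[0,0,0],0],[[0,0,0.01],0],[[0,0,0.01],0]]}}

```text
t: 72.67
eef_pos: [564.6, -26.1, 65.8]
orientation: [2.047, 2.383, 0.0]
force: [0.7, -1.2, -2.5]
grip_width: 47.4
grip_force: 30.0
```

>>> {"op": "apply_moves", "data": {"targets": [[[0,0,0],0],[[0,0,0],0],[[0,0,0],0],[[0,0,0],0],[[0,0,0],0]], "gripper": 62}}

```text
t: 73.08
eef_pos: [564.6, -26.1, 65.9]
orientation: [2.047, 2.383, 0.0]
force: [0.4, 0.7, 0.3]
grip_width: 61.4
grip_force: 0.0
```

>>> {"op": "apply_moves", "data": {"targets": [[[0,0,-0.14],0],[[0,0,-0.52],0],[[0,0,-1.07],0],[[0,0,-1.75],0],[[0,0,-2.49],0]]}}

```text
t: 73.5
eef_pos: [564.3, -26.2, 129.2]
orientation: [-2.047, -2.383, 0.0]
force: [-0.0, -0.3, -0.3]
grip_width: 61.9
grip_force: 0.0
```

>>> {"op": "apply_moves", "data": {"targets": [[[0,0,-0.73],0],[[0,0,-1.41],0],[[0,0,-1.97],0],[[0,0,-2.35],0],[[0,0,-2.49],0]]}}

```text
t: 73.92
eef_pos: [565.2, -26.2, 192.4]
orientation: [2.046, 2.382, 0.003]
force: [-0.2, -0.0, 0.3]
grip_width: 62.1
grip_force: 0.0
```

>>> {"op": "apply_moves", "data": {"targets": [[[0.2,0,0],0],[[0.9,0,0],0],[[2.0,0,0],0],[[3.2,0,0],0],[[4.4,0,0],0]]}}

```text
t: 74.33
eef_pos: [546.9, 83.9, 189.3]
orientation: [-2.047, -2.382, 0.002]
force: [0.3, 0.2, 1.2]
grip_width: 61.7
grip_force: 0.0
```

>>> {"op": "apply_moves", "data": {"targets": [[[1.2,0,0],0],[[2.4,0,0],0],[[3.4,0,0],0],[[4.1,0,0],0],[[4.4,0,0],0]]}}

```text
t: 74.75
eef_pos: [529.7, 194.9, 189.1]
orientation: [-2.041, -2.387, 0.002]
force: [1.0, 0.6, 0.2]
grip_width: 62.4
grip_force: 0.0
```

```bash
python3 m2.py; python3 - <<'E'
from h import *
S=robot.get_image("scene"); cv2.imwrite("pics/s4.png",cv2.resize(S["color"][110:300,150:470],None,fx=2.4,fy=2.4,interpolation=2)[:,:,::-1])
E
```

```text
T jar [565.  -26.3  43.9  43.9  88.5] local [-35.   -0.3]
S jarcap side+top [564.3 -26.3  41.5  44.   23.4] local [-35.6  -0.2]
T eyep [556.9  32.4  31.3  29.1  88.7] local [-34.1  58.9]
S eyep [555.5  31.8  28.9  28.4  22.3] local [-35.6  58.6]
T bur [573.  -88.2  45.   47.3   8.1] local [-36.4 -62.7]
T tin [ 639.2 -111.1   39.8   47.3   88. ] local [ 25.6 -95.4]
T collar [604.2  73.9  35.6  47.   88.9] local [19.  92.8]
```

View pics/s4.png

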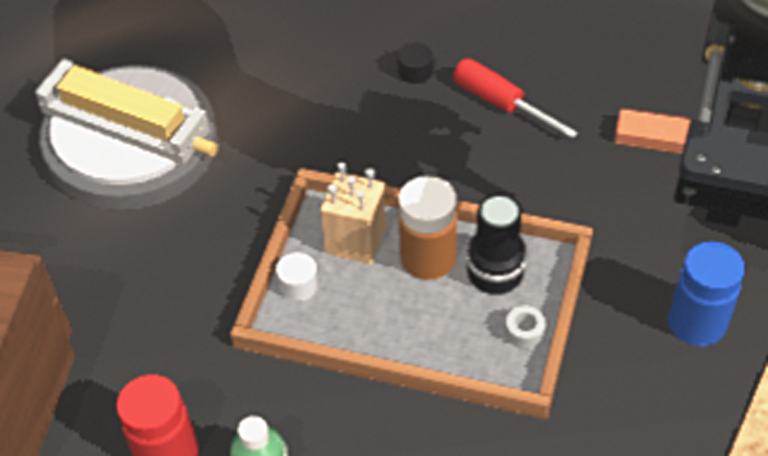

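The jar (428,228), bur block (353,218) and eyepiece (498,245) are upright and back within about 1 mm of where they were first measured. The tin and collar haven't moved, and the bar lies in the nest (118,100).

```bash
python3 -c "
from cell import robot
print(robot.job_done())"
```

```text
the job is handed in; nothing more can be done
None
```

The job is handed in at about 75 s of the 141 s allowed: the bar lies centred in the nest, and the jar, bur block and eyepiece are upright within about 1 mm of their original spots, with the tin and collar unmoved.

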